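Put the filter cubes and coverslip boxes away in the blocked drawer

ROBOT

A 6-joint arm with a two-finger parallel gripper is mounted at the origin on a cart in front of the work surface, level with it; the furniture and walls round the work are solid. World frame = base frame: x ahead of the robot, y to its left, z up, the work surface at z = 0. Lengths are in m, angles in degrees, forces in N, time in s.
With the tool pointing down it reaches from about 0.15 to 0.775 m from the base axis. Payload 6.1 kg.
Tool frame: the origin (TCP) lies on the centre line of the jaws, within the pads' length; the fingertips stand 19 mm ahead of it and the grasp point (between the pads) is the TCP (manip.tip_reach is the distance from the TCP to the fingertips, in m); z points along the fingers, y is the direction in which the jaws open and shut (so a half turn about z gives the same grasp; the last joint's range is limited). The gripper opens to 85 mm and grips with 20 to 120 N. Pads are 22 mm wide; open, the fingers measure 114 mm over their backs; the gripper's body (76 mm by 85 mm) begins 54 mm behind the grasp point. The pads swing forward as they close: fully open they stand 13 mm farther back than shut.
Start: joints at [-68.411, 7.208, -2.269, 80.523, 0, 90], TCP at [0.193, -0.488, 0.25] pointing down, gripper open.
Joint ranges: [-155.77, 155.77], [-54.66, 111.73], [-72.52, 77.12], [-102.08, 115.82], [-83.92, 84.16], [-180, 180]. Speed limits (degrees/s): [136.94, 136.94, 172.46, 180, 180, 180].

INTERFACE

Orientations are given as [roll, pitch, yaw] about the fixed x, y, z axes, in that order (R = Rz(yaw) Ry(pitch) Rx(roll)).
In Python, from plant import manip gives the robot as it stands. The module is installed in compiled form; this text tells all that it offers.
- The arm moves only by the tool jog_arm, never from a script. Its argument "moves" is a list of rows, each an object of numbers: "tx", "ty", "tz": the shift along the tool's x, y, z in cm; "yaw": the turn about the tool's z in degrees. A call has 1 to 20 rows; each row is the pose to reach, as a shift and turn from the pose measured when the call began, along the tool's axes at that moment; what a row does not reach only later rows make up. A row lasts 1/12 s, in which the tool goes at most 41.7 mm and 7.16 degrees, less where a joint would pass 70% of its speed; a pose out of reach is approached as far as the arm can. A call with a gripper value outside its range is refused whole. "gripper" is the closure in counts, from 0 (fully open) to 255 (shut), set as the call begins (left out, the last holds). The fingers move at their own pace and stop on an object; "newtons" is the grip in N (left out, the last holds). Time passes only in rows, so rows that repeat a pose let the fingers close. It gives the time, the measured TCP pose, the force and the opening at its end, in the units of the state.
- manip.get_obs(): the state, without advancing time (a new reading comes with each control period).
- manip.capture(name): name is "side" or "top"; returns a dict with "pixels" (480x640x3 uint8, red, green, blue), "K" (3x3 intrinsics, pixels), "rvec" (rotation vector, rad) and "tvec" (3), from world to camera coordinates, as OpenCV has them. Camera axes: x right, y down, z forward; pixel columns grow to the right and rows downward; lengths in m; the calibration is good to about 2 mm. A picture is of the moment at which its call begins. There is no depth.
- manip.finish_job(): hands the job in, once; it reports no verdict.
The state is a dict: "t": time; "qpos": joint angles; "qvel": joint speeds; "joint_efforts": joint torques, N m; "position": TCP position; "eef_rot": TCP orientation; "ft_force": force on the tool from outside, world axes, zero at the start; "ft_torque": the same for the moment, N m; "opening": opening from 0.0 (shut) to 1.0 (fully open).
Only numpy, scipy, OpenCV 4.12 (cv2) and the standard library are available. Lean on these libraries where they do the work, as an engineer would, in place of code of your own. Each camera call takes 0.05 s, during which the arm holds its last target. There are 200 camera calls.

TASK

The canister with the carrying handle stands on its low stand in front of the little storage unit and keeps its drawer from opening: lift it off and set it down upright on the round blue-rimmed mat, and only then pull the drawer wide open. Put every black filter cube and coverslip box that is on the desk into the drawer, each on the drawer's floor, slide the drawer fully shut, and set the canister back upright in the middle of its stand. Leave the oil bottle, the culture dish and the mouse where they are.

Things in the scene. Friction and masses are not known exactly. Their poses are not given: they have to be found in the camera images.
- canister: aluminium canister, 66 mm diameter (black lid 68 mm), 70 mm high, with a fixed carrying handle over it, 112 mm high in all, 350 g; origin at the centre of its underside, z up. The handle does not swing: a black grip bar along the canister's y, 14 mm thick (x), 12 mm high, 66 mm long, on two posts at y = +-29 mm; free gap of 30 mm between lid and bar. It starts on the stand.
- canister_grip (a point): centre of the canister's grip bar, 106 mm above the canister's underside; y runs along the bar.
- stand: low round stand with a cork top, fixed, 84 mm diameter, 12 mm high, flat without a rim; origin at the centre of its underside on the desk. It stands in front of the drawer, whose underside passes over it with 8 mm or more to spare once the canister is away.
- mat: round flat mat with a blue rim and a dark middle, fixed on the desk, 120 mm diameter, 3 mm thick; origin at the centre of its underside.
- unit: grey storage unit with one drawer, fixed, 160 mm deep (x) x 260 mm wide (y) x 80 mm high; origin at the centre of its underside; the drawer is in its -x side and slides along the unit's -x. Its flat top covers the drawer when shut.
- drawer (a joint): opening of the drawer in m: 0 shut, 0.125 fully open (stop). It may start a few mm ajar. Sliding friction about 1.5 N; it stays where it is left.
- drawer_handle (a point): middle of the drawer's handle, a dark round bar along the unit's y, 100 mm long, about 10 mm thick, held 35 mm in front of the white drawer front; 52 mm above the desk; axes parallel to the unit's (x into the unit); moves with the drawer. The drawer front's top edge is 74 mm above the desk.
- drawer_floor (a point): centre of the drawer's inner floor, 27 mm above the desk, axes parallel to the unit's; moves with the drawer. The inside is 138 mm along x (-69 to +69 mm) by 236 mm along y (-118 to +118 mm); the side and back walls rise 39 mm above the floor, the front 47 mm. With the drawer fully open the inside from x = -69 to +56 mm is clear of the unit's top; the unit's top leaves 47 mm above the drawer floor, so a cube on another cube does not pass.
- cube_a: black filter cube, 37 x 38 mm, 34 mm high, one of three alike, a blue round window in its -x side whose ring stands 3 mm proud on that side; origin at the centre of its underside (body from x=-17 to +20, y=-19 to +19 mm); sides flat and vertical; about 70 g. It may be absent in some starts.
- cube_b: black filter cube, 37 x 38 mm, 34 mm high, another of three alike, a blue round window in its -x side whose ring stands 3 mm proud on that side; origin at the centre of its underside (body from x=-17 to +20, y=-19 to +19 mm); sides flat and vertical; about 70 g. It may be absent in some starts.
- white_box: white coverslip box, 30 mm (x) x 36 mm (y), 14 mm high; origin at the centre of its underside; about 30 g. It may be absent in some starts.
- green_box: green coverslip box, 30 mm (x) x 36 mm (y), 14 mm high; origin at the centre of its underside; about 30 g. It may be absent in some starts.
- cube_c: black filter cube, 37 x 38 mm, 34 mm high, another of three alike, a blue round window in its -x side whose ring stands 3 mm proud on that side; origin at the centre of its underside (body from x=-17 to +20, y=-19 to +19 mm); sides flat and vertical; about 70 g. It may be absent in some starts.
- oil_bottle: bystander: amber oil bottle with black cap, 31 mm diameter, 93 mm high; origin at the centre of its underside.
- dish: bystander: covered culture dish, 56 mm diameter, 15 mm high; origin at the centre of its underside.
- tower_corner (a point): lower corner, front and to the left as seen from the robot, of the black computer tower, a fixed obstacle 470 mm high; from here its front runs 180 mm along world -y and its side along world +x.
- mouse: bystander: cream computer mouse, 118 x 67 x 38 mm; origin at the centre of its underside.

How it is judged (in metres and radians):
On the way, in this order (a step that is already met when the one before it is completed fails the run):
1. the canister stands on the mat, upright and let go, with the drawer not yet pulled open (horizontal distance between canister and mat below 0.032 m and height (world z) of canister below 0.008 m and angle between canister's own z axis and vertical below 0.1 rad and linear speed of canister below 0.03 m/s and contact force between the fingers and canister below 0.2 N and value of joint drawer below 0.03 m), for 0.2 s.
2. the drawer is wide open, with every item present on its floor and let go (value of joint drawer above 0.09 m and x of cube_a in the frame of drawer_floor between -0.07 and 0.07 m and y of cube_a in the frame of drawer_floor between -0.12 and 0.12 m and z of cube_a in the frame of drawer_floor between -0.008 and 0.03 m and x of cube_b in the frame of drawer_floor between -0.07 and 0.07 m and y of cube_b in the frame of drawer_floor between -0.12 and 0.12 m and z of cube_b in the frame of drawer_floor between -0.008 and 0.03 m and x of white_box in the frame of drawer_floor between -0.07 and 0.07 m and y of white_box in the frame of drawer_floor between -0.12 and 0.12 m and z of white_box in the frame of drawer_floor between -0.008 and 0.03 m and x of green_box in the frame of drawer_floor between -0.07 and 0.07 m and y of green_box in the frame of drawer_floor between -0.12 and 0.12 m and z of green_box in the frame of drawer_floor between -0.008 and 0.03 m and x of cube_c in the frame of drawer_floor between -0.07 and 0.07 m and y of cube_c in the frame of drawer_floor between -0.12 and 0.12 m and z of cube_c in the frame of drawer_floor between -0.008 and 0.03 m and linear speed of each of cube_a, cube_b, white_box, green_box, cube_c below 0.03 m/s and contact force between the fingers and cube_a below 0.2 N and contact force between the fingers and cube_b below 0.2 N and contact force between the fingers and white_box below 0.2 N and contact force between the fingers and green_box below 0.2 N and contact force between the fingers and cube_c below 0.2 N), for 0.2 s.
3. the drawer is shut with the items in it, the canister still off its stand (value of joint drawer below 0.005 m and horizontal distance between canister and stand above 0.05 m and x of cube_a in the frame of drawer_floor between -0.07 and 0.07 m and y of cube_a in the frame of drawer_floor between -0.12 and 0.12 m and z of cube_a in the frame of drawer_floor between -0.008 and 0.03 m and x of cube_b in the frame of drawer_floor between -0.07 and 0.07 m and y of cube_b in the frame of drawer_floor between -0.12 and 0.12 m and z of cube_b in the frame of drawer_floor between -0.008 and 0.03 m and x of white_box in the frame of drawer_floor between -0.07 and 0.07 m and y of white_box in the frame of drawer_floor between -0.12 and 0.12 m and z of white_box in the frame of drawer_floor between -0.008 and 0.03 m and x of green_box in the frame of drawer_floor between -0.07 and 0.07 m and y of green_box in the frame of drawer_floor between -0.12 and 0.12 m and z of green_box in the frame of drawer_floor between -0.008 and 0.03 m and x of cube_c in the frame of drawer_floor between -0.07 and 0.07 m and y of cube_c in the frame of drawer_floor between -0.12 and 0.12 m and z of cube_c in the frame of drawer_floor between -0.008 and 0.03 m), for 0.2 s.
At the end, for the whole second after the job is handed in: The drawer is shut to within 5 mm with every item that was present on its floor (none on top of another), and the canister stands upright (within 0.1 rad) on the stand, its centre within 18 mm of the stand's centre, at rest and let go (horizontal distance between canister and stand below 0.018 m and height (world z) of canister between 0.009 and 0.016 m and angle between canister's own z axis and vertical below 0.1 rad and linear speed of each of canister, cube_a, cube_b, white_box, green_box, cube_c below 0.03 m/s and contact force between the fingers and canister below 0.2 N and value of joint drawer below 0.005 m and x of cube_a in the frame of drawer_floor between -0.07 and 0.07 m and y of cube_a in the frame of drawer_floor between -0.12 and 0.12 m and z of cube_a in the frame of drawer_floor between -0.008 and 0.03 m and x of cube_b in the frame of drawer_floor between -0.07 and 0.07 m and y of cube_b in the frame of drawer_floor between -0.12 and 0.12 m and z of cube_b in the frame of drawer_floor between -0.008 and 0.03 m and x of white_box in the frame of drawer_floor between -0.07 and 0.07 m and y of white_box in the frame of drawer_floor between -0.12 and 0.12 m and z of white_box in the frame of drawer_floor between -0.008 and 0.03 m and x of green_box in the frame of drawer_floor between -0.07 and 0.07 m and y of green_box in the frame of drawer_floor between -0.12 and 0.12 m and z of green_box in the frame of drawer_floor between -0.008 and 0.03 m and x of cube_c in the frame of drawer_floor between -0.07 and 0.07 m and y of cube_c in the frame of drawer_floor between -0.12 and 0.12 m and z of cube_c in the frame of drawer_floor between -0.008 and 0.03 m); the robot touches nothing.
It fails at once if the oil bottle is shifted by more than 30 mm (distance of oil_bottle from where it was at the start of the episode above 0.03 m).
It fails at once if the culture dish is shifted by more than 30 mm (distance of dish from where it was at the start of the episode above 0.03 m).
It fails at once if the mouse is shifted by more than 30 mm (distance of mouse from where it was at the start of the episode above 0.03 m).
Of cube_a, cube_b, white_box, green_box, cube_c only 3 to 5 are there at a start; the rules pass over those that are not, and their reading is None.
At some moment in a run one of cube_a, cube_b, white_box, green_box, cube_c may be knocked a few centimetres aside while the robot is not near it.
Once in a run the grip may slacken for a moment while it holds something.
It also fails if it takes over 210 s, if anything falls off the work surface, if the arm or the gripper's body presses on something with over 40 N, if the wrist force passes 120 N, or if a joint passes its speed limit or range.

## Working session

There is one attempt and no reset: what is moved stays moved. The work goes in short steps, Python scripts to look and compute and a tool call to move; the robot and the scene stay as the last step left them, time stands still between calls to the robot, and variables do not carry over. Pictures are saved under pics/ and viewed, about 12 in all and at most 16, crops included, and the job is handed in when it is done.

Besides the shell and the picture viewer there is one more tool, called in YAML: its name, and indented under it one key for each argument. jog_arm: Moves the arm, as the interface text tells. Its arguments: {"type":"object","properties":{"moves":{"type":"array","items":{"type":"object","properties":{"tx":{"type":"number"},"ty":{"type":"number"},"tz":{"type":"number"},"yaw":{"type":"number"}}}},"gripper":{"type":"number"},"newtons":{"type":"number"}},"required":["moves"]}

```bash
mkdir -p pics; cat > h.py <<'E'
import numpy as np, cv2
from plant import manip
def cap(n):
    c=manip.capture(n); c['R']=cv2.Rodrigues(np.array(c['rvec'],float))[0]; c['t']=np.array(c['tvec'],float).ravel(); c['K']=np.array(c['K'],float); return c
def save(c,name): cv2.imwrite('pics/'+name,c['pixels'][:,:,::-1])
def ray(c,u,v,z):
    C=-c['R'].T@c['t']; d=c['R'].T@np.linalg.inv(c['K'])@np.array([u,v,1.]); return C+d*(z-C[2])/d[2]
def proj(c,p):
    q=c['K']@(c['R']@np.array(p,float)+c['t']); return q[:2]/q[2]
E
python3 - <<'E'
from h import *
for n in('top','side'):
    c=cap(n);save(c,n+'0.png');print(n,-c['R'].T@c['t'],c['K'][0,0])
o=manip.get_obs();print(o['position'],o['eef_rot'],o['opening'],o['t'])
E
```

```text
top [0.44175383 0.01656002 1.2290044 ] 487.76344343328793
side [ 0.20723392 -0.83281411  0.46055332] 437.09236200642397
[ 0.19304384 -0.48785805  0.24959439] [-1.79915429e+02  3.08040753e-04  2.15889683e+01] 0.9976798073636342 0.1
```

View pics/top0.png

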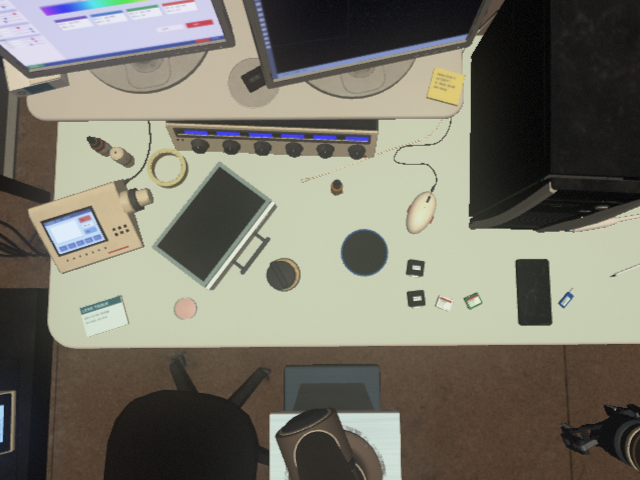

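View pics/side0.png

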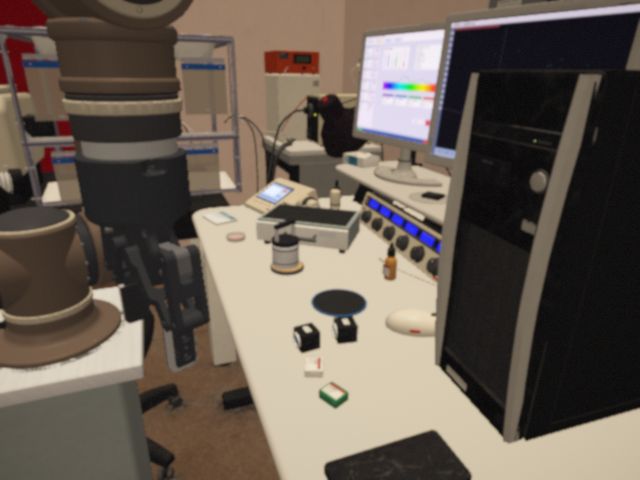

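```bash
python3 - <<'E'
from h import *
c=cap('top');im=c['pixels'][:,:,::-1]
a=cv2.resize(im[150:300,145:305],None,fx=5,fy=5,interpolation=cv2.INTER_CUBIC)[:, :]
b=cv2.resize(im[240:320,390:490],None,fx=5,fy=5,interpolation=cv2.INTER_CUBIC)
a=cv2.resize(a,(440,412)); b=cv2.resize(b,(350,280))
o=np.zeros((412,800,3),np.uint8);o[:412,:440]=a;o[:280,445:795]=b
cv2.imwrite('pics/z1.png',o)
hsv=cv2.cvtColor(im,cv2.COLOR_BGR2HSV)
def comps(m,z,box,lab,amin=15):
    x0,y0,x1,y1=box;mm=np.zeros_like(m);mm[y0:y1,x0:x1]=m[y0:y1,x0:x1]
    for k in cv2.findContours(mm,cv2.RETR_EXTERNAL,cv2.CHAIN_APPROX_NONE)[0]:
        if cv2.contourArea(k)<amin: continue
        r=cv2.minAreaRect(k);bx=cv2.boxPoints(r)
        p=np.array([ray(c,u,v,z)[:2] for u,v in bx]);e=[np.hypot(*(p[i]-p[i-1])).round(4) for i in(1,2)]
        print(lab,np.round(r[0],1),'world',ray(c,*r[0],z)[:2].round(4),'sz',e,'ang',[np.degrees(np.arctan2(*(p[i]-p[i-1])[::-1])).round(1) for i in (1,2)])
dark=(hsv[:,:,2]<75).astype(np.uint8)*255
comps(dark,.034,(395,250,435,315),'cube')
comps(dark,.003,(335,225,392,280),'mat')
comps(dark,.07,(262,255,305,295),'can')
comps(dark,.08,(150,160,265,285),'unit')
nb=(hsv[:,:,1]>60).astype(np.uint8)*255
comps(nb,.014,(460,288,486,312),'green')
comps(nb,.014,(433,292,455,314),'red')
cork=cv2.inRange(hsv,(5,60,60),(25,255,255));comps(cork,.012,(262,255,305,295),'cork',5)
E
```

```text
cube [415.4 297.8] world [ 0.4259 -0.2001] sz [np.float64(0.0385), np.float64(0.0341)] ang [np.float64(-83.4), np.float64(-174.4)]
cube [414.9 267.1] world [ 0.5006 -0.2009] sz [np.float64(0.0346), np.float64(0.0385)] ang [np.float64(-10.1), np.float64(-99.2)]
mat [364. 252.] world [ 0.5412 -0.079 ] sz [np.float64(0.1064), np.float64(0.1063)] ang [np.float64(-90.4), np.float64(178.9)]
unit [210.9 223. ] world [0.6067 0.2897] sz [np.float64(0.2387), np.float64(0.1395)] ang [np.float64(-36.5), np.float64(-128.1)]
green [471.2 296.9] world [ 0.4268 -0.3421] sz [np.float64(0.0348), np.float64(0.0087)] ang [np.float64(-64.4), np.float64(-155.2)]
cork [288.8 273. ] world [0.4893 0.1097] sz [np.float64(0.0476), np.float64(0.0767)] ang [np.float64(-80.3), np.float64(-169.9)]
```

View pics/z1.png

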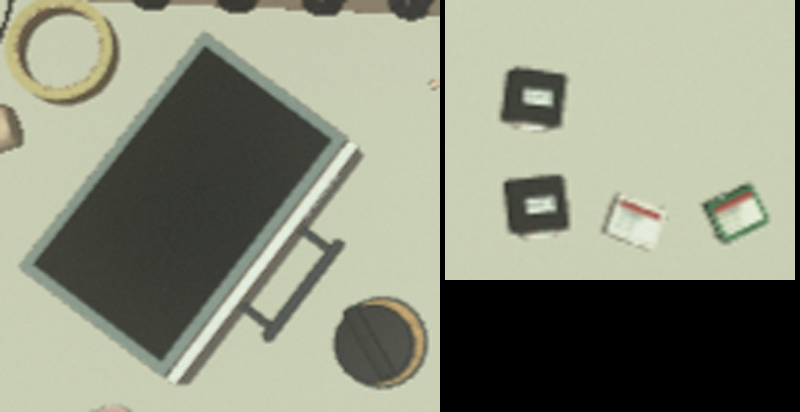

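```bash
cat >> h.py <<'E'
def go(x,y,z,yaw=None):
    "rows' numbers (cm,deg) from the present pose to a world pose"
    o=manip.get_obs();p=np.array(o['position']);a=np.radians(o['eef_rot'][2]);d=np.array([x,y,z])-p
    dy=0 if yaw is None else -((yaw-o['eef_rot'][2]+90)%180-90)
    print('tx %.2f ty %.2f tz %.2f yaw %.1f'%(100*(d[0]*np.cos(a)+d[1]*np.sin(a)),100*(d[0]*np.sin(a)-d[1]*np.cos(a)),-100*d[2],dy))
E
python3 - <<'E'
from h import *
c=cap('top');im=c['pixels'][:,:,::-1]
q=im[252:297,258:308].astype(float);q=np.clip((q-20)*2.2,0,255).astype(np.uint8)
cv2.imwrite('pics/z2.png',cv2.resize(q,None,fx=12,fy=12,interpolation=cv2.INTER_CUBIC))
g=cv2.cvtColor(im,cv2.COLOR_BGR2GRAY);print(g[275,258:308])
s=2.75
for n,(u,v),z in [('h1',(340,243),.052),('h2',(268,337),.052),('fr1',(352,150),.074),('fr2',(180,375),.074)]:
    print(n,ray(c,145+u/s,150+v/s,z).round(4))
for n,(u,v),z in [('white',(637,220),.014),('green',(735,212),.014)]: print(n,ray(c,390+(u-445)/3.5,240+v/3.5,z).round(4))
for n,u,v,z in [('dish',186,308,.015),('bottle',337,187,.09),('mouse',421,212,.02)]: print(n,ray(c,u,v,z).round(3))
E
```

```text
[201 202 203 202 202 201 202 187 132  74  76  78  76  78  77  79  79  75
  72  75  77  78  79  76  70  75  83  82  81  82  85  81  82  82  83  80
  76  90 135 164 152 113 149 203 203 204 204 202 205 204]
h1 [0.5721 0.1557 0.052 ]
h2 [0.4897 0.2183 0.052 ]
fr1 [0.6512 0.1431 0.074 ]
fr2 [0.4569 0.2895 0.074 ]
white [ 0.4127 -0.2763  0.014 ]
green [ 0.4178 -0.3458  0.014 ]
dish [0.405 0.363 0.015]
bottle [ 0.689 -0.01   0.09 ]
mouse [ 0.639 -0.222  0.02 ]
```

View pics/z2.png

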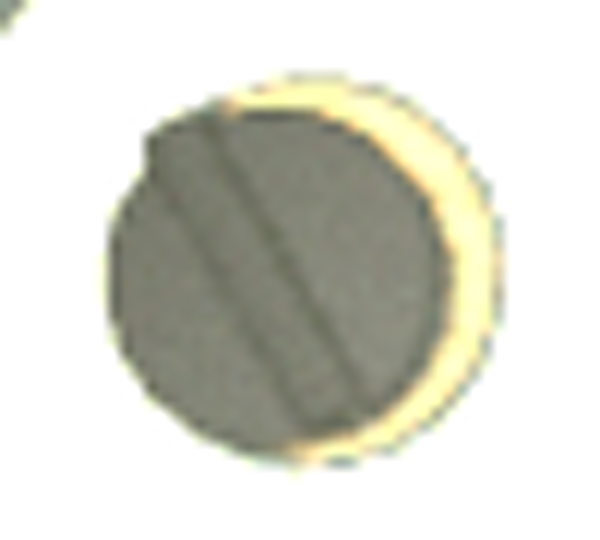

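```bash
python3 - <<'E'
from h import *
c=cap('top')
print('lid',ray(c,280.8,275.1,.082),'bar',ray(c,278.9,274.0,.124),'stand',ray(c,282.7,274,.012))
b=ray(c,278.9,274.0,.124);go(b[0],b[1],.2,28.4)
E
```

```text
lid [0.48184952 0.12321304 0.082     ] bar [0.48289543 0.1236082  0.124     ] stand [0.48699509 0.12499985 0.012     ]
tx 49.45 ty -46.21 tz 4.99 yaw -6.8
```

jog_arm:
  moves:
    - {"tx": 49.4, "ty": -46.2, "tz": 0, "yaw": -6.8}
    - {"tx": 49.4, "ty": -46.2, "tz": 0, "yaw": -6.8}
    - {"tx": 49.4, "ty": -46.2, "tz": 0, "yaw": -6.8}
    - {"tx": 49.4, "ty": -46.2, "tz": 0, "yaw": -6.8}
    - {"tx": 49.4, "ty": -46.2, "tz": 0, "yaw": -6.8}
    - {"tx": 49.4, "ty": -46.2, "tz": 0, "yaw": -6.8}
    - {"tx": 49.4, "ty": -46.2, "tz": 0, "yaw": -6.8}
    - {"tx": 49.4, "ty": -46.2, "tz": 0, "yaw": -6.8}
    - {"tx": 49.4, "ty": -46.2, "tz": 0, "yaw": -6.8}
    - {"tx": 49.4, "ty": -46.2, "tz": 0, "yaw": -6.8}
    - {"tx": 49.4, "ty": -46.2, "tz": 0, "yaw": -6.8}
    - {"tx": 49.4, "ty": -46.2, "tz": 0, "yaw": -6.8}
    - {"tx": 49.4, "ty": -46.2, "tz": 0, "yaw": -6.8}
    - {"tx": 49.4, "ty": -46.2, "tz": 0, "yaw": -6.8}
    - {"tx": 49.4, "ty": -46.2, "tz": 0, "yaw": -6.8}
    - {"tx": 49.4, "ty": -46.2, "tz": 0, "yaw": -6.8}
    - {"tx": 49.4, "ty": -46.2, "tz": 0, "yaw": -6.8}
    - {"tx": 49.4, "ty": -46.2, "tz": 0, "yaw": -6.8}
    - {"tx": 49.4, "ty": -46.2, "tz": 0, "yaw": -6.8}
    - {"tx": 49.4, "ty": -46.2, "tz": 0, "yaw": -6.8}
  gripper: 0

```text
t: 1.92
position: [0.4819, 0.1225, 0.2503]
eef_rot: [-180.0, 0.0, 28.4]
ft_force: [-0.4, 0.5, 0.1]
opening: 1.0
```

```bash
python3 -c "
from h import *
go(.4825,.1235,.117,28.4)"
```

```text
tx 0.10 ty -0.06 tz 13.33 yaw -0.0
```

jog_arm:
  moves:
    - {"tx": 0.1, "ty": -0.1, "tz": 3}
    - {"tx": 0.1, "ty": -0.1, "tz": 6}
    - {"tx": 0.1, "ty": -0.1, "tz": 9}
    - {"tx": 0.1, "ty": -0.1, "tz": 11}
    - {"tx": 0.1, "ty": -0.1, "tz": 12.3}
    - {"tx": 0.1, "ty": -0.1, "tz": 13.3}
    - {"tx": 0.1, "ty": -0.1, "tz": 13.3}

```text
schema error: expected keys tx, ty, tz, yaw
```

jog_arm:
  moves:
    - {"tx": 0}
    - {"tx": 0}
    - {"tx": 0}
    - {"tx": 0}
    - {"tx": 0}
    - {"tx": 0}
    - {"tx": 0}
    - {"tx": 0}
    - {"tx": 0}
    - {"tx": 0}
    - {"tx": 0}
    - {"tx": 0}
  gripper: 255
  newtons: 60

```text
schema error: expected keys tx, ty, tz, yaw
```

jog_arm:
  moves:
    - {"tx": 0.1, "ty": -0.1, "tz": 3, "yaw": 0}
    - {"tx": 0.1, "ty": -0.1, "tz": 6, "yaw": 0}
    - {"tx": 0.1, "ty": -0.1, "tz": 9, "yaw": 0}
    - {"tx": 0.1, "ty": -0.1, "tz": 11, "yaw": 0}
    - {"tx": 0.1, "ty": -0.1, "tz": 12.3, "yaw": 0}
    - {"tx": 0.1, "ty": -0.1, "tz": 13.3, "yaw": 0}
    - {"tx": 0.1, "ty": -0.1, "tz": 13.3, "yaw": 0}

```text
t: 2.5
position: [0.4809, 0.1223, 0.1157]
eef_rot: [-179.9, 0.2, 28.2]
ft_force: [-0.3, -0.3, 0.3]
opening: 1.0
```

jog_arm:
  moves:
    - {"tx": 0, "ty": 0, "tz": 0, "yaw": 0}
    - {"tx": 0, "ty": 0, "tz": 0, "yaw": 0}
    - {"tx": 0, "ty": 0, "tz": 0, "yaw": 0}
    - {"tx": 0, "ty": 0, "tz": 0, "yaw": 0}
    - {"tx": 0, "ty": 0, "tz": 0, "yaw": 0}
    - {"tx": 0, "ty": 0, "tz": 0, "yaw": 0}
    - {"tx": 0, "ty": 0, "tz": 0, "yaw": 0}
    - {"tx": 0, "ty": 0, "tz": 0, "yaw": 0}
    - {"tx": 0, "ty": 0, "tz": 0, "yaw": 0}
    - {"tx": 0, "ty": 0, "tz": 0, "yaw": 0}
    - {"tx": 0, "ty": 0, "tz": 0, "yaw": 0}
    - {"tx": 0, "ty": 0, "tz": 0, "yaw": 0}
    - {"tx": 0, "ty": 0, "tz": 0, "yaw": 0}
  gripper: 255
  newtons: 60

```text
t: 3.58
position: [0.4813, 0.1228, 0.1163]
eef_rot: [-179.9, 0.1, 28.3]
ft_force: [0.1, 3.0, 4.8]
opening: 0.149
```

jog_arm:
  moves:
    - {"tx": 0, "ty": 0, "tz": -0.4, "yaw": 0}
    - {"tx": 0, "ty": 0, "tz": -0.8, "yaw": 0}
    - {"tx": 0, "ty": 0, "tz": -1.2, "yaw": 0}
    - {"tx": 0, "ty": 0, "tz": -1.5, "yaw": 0}
    - {"tx": 0, "ty": 0, "tz": -1.5, "yaw": 0}

```text
t: 4.0
position: [0.4814, 0.1227, 0.1316]
eef_rot: [-179.9, 0.1, 28.2]
ft_force: [-0.0, -0.6, -4.2]
opening: 0.153
```

```bash
python3 -c "
from h import *
go(.5412,-.079,.132,28.4); c=cap('top');print(c['pixels'][275,270:305].mean(1).astype(int))"
```

```text
tx -4.28 ty 20.59 tz -0.04 yaw -0.2
[ 80  89  95  96  96  94  96  97  95  95  95  98  96  96  94  78  78 112
 111  71  63  60  60  60  68 100 141 158 147 111 147 202 204 203 204]
```

jog_arm:
  moves:
    - {"tx": -0.2, "ty": 1, "tz": 0, "yaw": 0}
    - {"tx": -0.6, "ty": 3, "tz": 0, "yaw": 0}
    - {"tx": -1.0, "ty": 5, "tz": 0, "yaw": 0}
    - {"tx": -1.5, "ty": 7, "tz": 0, "yaw": 0}
    - {"tx": -1.9, "ty": 9, "tz": 0, "yaw": 0}
    - {"tx": -2.3, "ty": 11, "tz": 0, "yaw": 0}
    - {"tx": -2.7, "ty": 13, "tz": 0, "yaw": 0}
    - {"tx": -3.1, "ty": 15, "tz": 0, "yaw": 0}
    - {"tx": -3.5, "ty": 17, "tz": 0, "yaw": 0}
    - {"tx": -3.9, "ty": 19, "tz": 0, "yaw": 0}
    - {"tx": -4.2, "ty": 20.2, "tz": 0, "yaw": 0}
    - {"tx": -4.3, "ty": 20.6, "tz": 0, "yaw": 0}
    - {"tx": -4.3, "ty": 20.6, "tz": 0.5, "yaw": 0}
    - {"tx": -4.3, "ty": 20.6, "tz": 1, "yaw": 0}
    - {"tx": -4.3, "ty": 20.6, "tz": 1.5, "yaw": 0}
    - {"tx": -4.3, "ty": 20.6, "tz": 1.9, "yaw": 0}
    - {"tx": -4.3, "ty": 20.6, "tz": 2.2, "yaw": 0}
    - {"tx": -4.3, "ty": 20.6, "tz": 2.4, "yaw": 0}
    - {"tx": -4.3, "ty": 20.6, "tz": 2.4, "yaw": 0}

```text
t: 5.63
position: [0.5409, -0.0786, 0.1074]
eef_rot: [-179.9, 0.1, 28.3]
ft_force: [0.9, -0.2, -4.8]
opening: 0.153
```

```bash
python3 -c "
from h import *
c=cap('side');i=c['pixels'][200:330,240:400,::-1];cv2.imwrite('pics/s1.png',cv2.resize(i,None,fx=4,fy=4))"
```

```text
(no output)
```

View pics/s1.png

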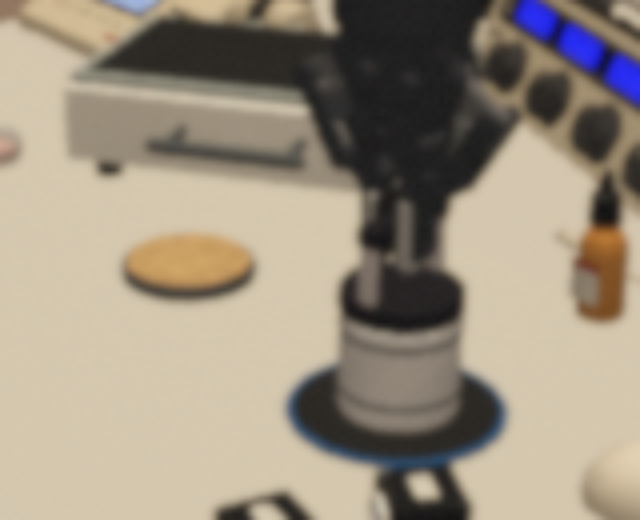

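jog_arm:
  moves:
    - {"tx": 0, "ty": 0, "tz": 0.1, "yaw": 0}
    - {"tx": 0, "ty": 0, "tz": 0.2, "yaw": 0}
    - {"tx": 0, "ty": 0, "tz": 0.2, "yaw": 0}

```text
t: 5.93
position: [0.5413, -0.0785, 0.1073]
eef_rot: [-180.0, -0.0, 28.3]
ft_force: [-3.7, 1.9, 10.3]
opening: 0.147
```

jog_arm:
  moves:
    - {"tx": 0, "ty": 0, "tz": 0, "yaw": 0}
    - {"tx": 0, "ty": 0, "tz": 0, "yaw": 0}
    - {"tx": 0, "ty": 0, "tz": 0, "yaw": 0}
    - {"tx": 0, "ty": 0, "tz": 0, "yaw": 0}
    - {"tx": 0, "ty": 0, "tz": 0, "yaw": 0}
    - {"tx": 0, "ty": 0, "tz": -1, "yaw": 0}
    - {"tx": 0, "ty": 0, "tz": -3, "yaw": 0}
    - {"tx": 0, "ty": 0, "tz": -6, "yaw": 0}
    - {"tx": 0, "ty": 0, "tz": -9, "yaw": 0}
    - {"tx": 0, "ty": 0, "tz": -10, "yaw": 0}
  gripper: 0

```text
t: 6.77
position: [0.5427, -0.0788, 0.2124]
eef_rot: [179.8, -0.3, 28.3]
ft_force: [-0.1, -0.6, 1.3]
opening: 1.002
```

jog_arm:
  moves:
    - {"tx": 0, "ty": 5, "tz": -3, "yaw": 0}
    - {"tx": 0, "ty": 8, "tz": -5, "yaw": 0}
    - {"tx": 0, "ty": 12, "tz": -5, "yaw": 0}
    - {"tx": 0, "ty": 12, "tz": -5, "yaw": 0}
  gripper: 177

```text
t: 7.1
position: [0.6016, -0.1885, 0.2646]
eef_rot: [179.6, -0.4, 28.2]
ft_force: [-1.3, 1.1, -1.3]
opening: 0.45
```

```bash
python3 - <<'E'
from h import *
c=cap('top');im=c['pixels'][:,:,::-1]
save(c,'top2.png')
hsv=cv2.cvtColor(im,cv2.COLOR_BGR2HSV);g=hsv[:,:,2]
cork=cv2.inRange(hsv,(5,60,60),(25,255,255));m=np.zeros_like(cork);m[250:300,255:315]=cork[250:300,255:315]
k=max(cv2.findContours(m,0,cv2.CHAIN_APPROX_NONE)[0],key=cv2.contourArea);(u,v),r=cv2.minEnclosingCircle(k);M=cv2.moments(k)
u,v=M['m10']/M['m00'],M['m01']/M['m00'];print('stand',u,v,r*2*(1.229-.012)/487.8,ray(c,u,v,.012))
d=(g<110).astype(np.uint8);m=np.zeros_like(d);m[225:282,235:275]=d[225:282,235:275]
# keep pixels whose world point at .052 is in a band around the handle
o=[]
for v,u in zip(*np.nonzero(m)):
    p=ray(c,u,v,.052)[:2]-[.5309,.187];a=np.radians(53)
    x=p@[np.cos(a),np.sin(a)];y=p@[-np.sin(a),np.cos(a)]
    if abs(x)<.012 and abs(y)<.06:o.append((u,v,x,y))
o=np.array(o);print(len(o),o[:,2:].min(0),o[:,2:].max(0))
P=np.array([ray(c,u,v,.052)[:2] for u,v in o[:,:2]]);mid=o[np.abs(o[:,3])<.035]
Pm=np.array([ray(c,u,v,.052)[:2] for u,v in mid[:,:2]]);vx=cv2.fitLine(Pm.astype(np.float32),cv2.DIST_L2,0,.001,.001).ravel();print(vx,np.degrees(np.arctan2(vx[1],vx[0])))
print('mean mid',Pm.mean(0),'y range mid',(o[:,3].min()+o[:,3].max())/2)
i=im[225:300,330:400];cv2.imwrite('pics/c.png',cv2.resize(i,None,fx=6,fy=6))
E
```

```text
stand 283.11004126547454 274.20082530949105 0.07868030662270734 [0.4864883  0.12397814 0.012     ]
164 [-0.00211814 -0.05293957] [0.01180617 0.05468939]
[ 0.79759234 -0.60319686  0.53210837  0.18861175] -37.0992
mean mid [0.53210836 0.18861174] y range mid 0.0008749084545946126
```

View pics/top2.png

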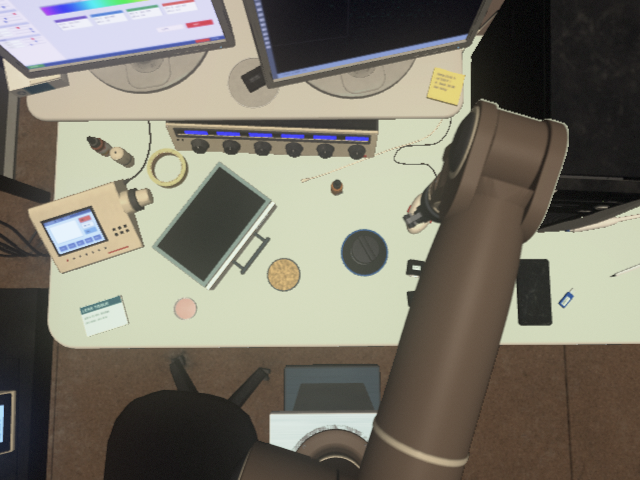

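```bash
python3 -c "
from h import *
go(.5318,.1884,.18,-37.1)"
```

```text
tx 11.62 ty -36.52 tz 8.34 yaw 65.2
```

jog_arm:
  moves:
    - {"tx": 0, "ty": -3, "tz": 1, "yaw": 6}
    - {"tx": 2, "ty": -6, "tz": 2, "yaw": 12}
    - {"tx": 4, "ty": -9, "tz": 3, "yaw": 18}
    - {"tx": 5, "ty": -12, "tz": 4, "yaw": 24}
    - {"tx": 6, "ty": -15, "tz": 4, "yaw": 30}
    - {"tx": 7, "ty": -18, "tz": 4, "yaw": 36}
    - {"tx": 8, "ty": -21, "tz": 4, "yaw": 42}
    - {"tx": 9, "ty": -24, "tz": 4, "yaw": 48}
    - {"tx": 10, "ty": -27, "tz": 4, "yaw": 54}
    - {"tx": 11, "ty": -31, "tz": 5, "yaw": 60}
    - {"tx": 11.6, "ty": -34, "tz": 6, "yaw": 65.2}
    - {"tx": 11.6, "ty": -36.5, "tz": 7, "yaw": 65.2}
    - {"tx": 11.6, "ty": -36.5, "tz": 8.3, "yaw": 65.2}
    - {"tx": 11.6, "ty": -36.5, "tz": 8.3, "yaw": 65.2}
  gripper: 177

```text
t: 8.32
position: [0.4771, -0.1445, 0.2048]
eef_rot: [-172.7, 0.6, -20.9]
ft_force: [-0.4, -0.6, 0.2]
opening: 0.306
```

```bash
python3 -c "
from h import *
go(.5318,.1884,.051,-37.1)"
```

```text
tx -6.74 ty -33.05 tz 15.38 yaw 16.2
```

```bash
python3 -c "
from h import *
o=manip.get_obs();print(o['qpos'],o['qvel'],o['position'],o['eef_rot'])
c=cap('top');save(c,'top3.png')"
```

```text
[-20.90491844   4.91290779 -10.82244783  74.85062686   7.3294758
 179.95789466] [-23.99120754 -14.4459868  -21.67211493  -7.24536278  -1.0723651
   0.03956139] [ 0.47711114 -0.14447791  0.20482653] [-172.67009904    0.58061074  -20.863155  ]
```

jog_arm:
  moves:
    - {"tx": 0, "ty": 0, "tz": -2, "yaw": 0}
    - {"tx": 0, "ty": 0, "tz": -3, "yaw": 0}
    - {"tx": 0, "ty": 0, "tz": -3, "yaw": 0}

```text
t: 8.62
position: [0.4742, -0.1498, 0.2366]
eef_rot: [-172.8, 0.5, -21.1]
ft_force: [0.1, 0.2, 0.4]
opening: 0.304
```

```bash
python3 -c "
from h import *
o=manip.get_obs();print(o['qpos'],o['qvel'],o['position'],o['eef_rot'])"
```

```text
[-21.53524438   4.52000255  -7.26651419  78.74912883   7.21563109
 179.53014562] [ 0.51332575  0.86717243 -2.12226577 -2.60521186  0.03975862  0.22705423] [ 0.47418194 -0.14978644  0.23657075] [-172.78025115    0.47661295  -21.06909497]
```

View pics/top3.png

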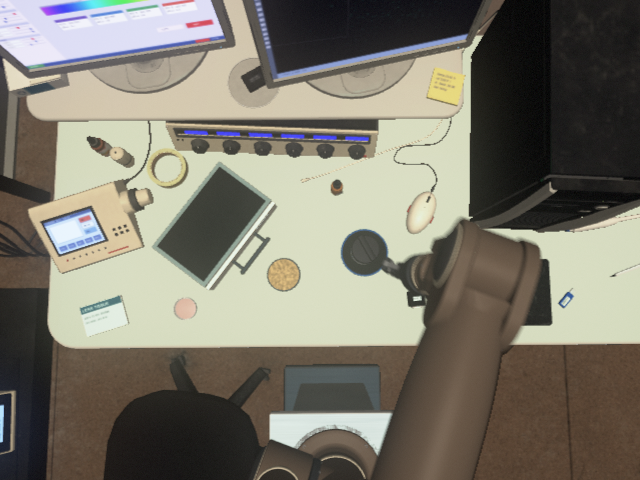

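jog_arm:
  moves:
    - {"tx": 0, "ty": 0, "tz": 0, "yaw": -7}
    - {"tx": 0, "ty": 0, "tz": 0, "yaw": -14}
    - {"tx": 0, "ty": 0, "tz": 0, "yaw": -20}
    - {"tx": 0, "ty": 0, "tz": 0, "yaw": -20}
    - {"tx": 0, "ty": 0, "tz": 0, "yaw": -20}

```text
t: 9.03
position: [0.4745, -0.1493, 0.2362]
eef_rot: [-173.0, -2.0, -1.3]
ft_force: [0.3, -0.2, -0.2]
opening: 0.308
```

```bash
python3 -c "
from h import *
o=manip.get_obs();print(o['qpos'],o['qvel'],o['position'],o['eef_rot'])"
```

```text
[-21.4726949    4.54340043  -7.28435057  78.71670649   7.22252841
 159.71013716] [-0.19282892 -0.08995849  0.00640864  0.03526504  0.04925349  0.62649396] [ 0.47448844 -0.14928956  0.23622869] [-173.03372933   -1.98754573   -1.33818253]
```

jog_arm:
  moves:
    - {"tx": 0, "ty": 0, "tz": 0, "yaw": -7}
    - {"tx": 0, "ty": 0, "tz": 0, "yaw": -14}
    - {"tx": 0, "ty": 0, "tz": 0, "yaw": -21}
    - {"tx": 0, "ty": 0, "tz": 0, "yaw": -28}
    - {"tx": 0, "ty": 0, "tz": 0, "yaw": -35}
    - {"tx": 0, "ty": 0, "tz": 0, "yaw": -42}
    - {"tx": 0, "ty": 0, "tz": 0, "yaw": -49}
    - {"tx": 0, "ty": 0, "tz": 0, "yaw": -56}
    - {"tx": 0, "ty": 0, "tz": 0, "yaw": -63}
    - {"tx": 0, "ty": 0, "tz": 0, "yaw": -70}
    - {"tx": 0, "ty": 0, "tz": 0, "yaw": -77}
    - {"tx": 0, "ty": 0, "tz": 0, "yaw": -84}
    - {"tx": 0, "ty": 0, "tz": 0, "yaw": -91}
    - {"tx": 0, "ty": 0, "tz": 0, "yaw": -98}
    - {"tx": 0, "ty": 0, "tz": 0, "yaw": -105}
    - {"tx": 0, "ty": 0, "tz": 0, "yaw": -112}
    - {"tx": 0, "ty": 0, "tz": 0, "yaw": -119}
    - {"tx": 0, "ty": 0, "tz": 0, "yaw": -126}
    - {"tx": 0, "ty": 0, "tz": 0, "yaw": -133}
    - {"tx": 0, "ty": 0, "tz": 0, "yaw": -140}

```text
t: 10.7
position: [0.4747, -0.149, 0.236]
eef_rot: [173.4, -2.9, 139.2]
ft_force: [-0.3, 0.2, -0.2]
opening: 0.308
```

jog_arm:
  moves:
    - {"tx": 0, "ty": 0, "tz": 0, "yaw": -7}
    - {"tx": 0, "ty": 0, "tz": 0, "yaw": -14}
    - {"tx": 0, "ty": 0, "tz": 0, "yaw": -21}
    - {"tx": 0, "ty": 0, "tz": 0, "yaw": -28}
    - {"tx": 0, "ty": 0, "tz": 0, "yaw": -35}
    - {"tx": 0, "ty": 0, "tz": 0, "yaw": -42}
    - {"tx": 0, "ty": 0, "tz": 0, "yaw": -49}
    - {"tx": 0, "ty": 0, "tz": 0, "yaw": -56}
    - {"tx": 0, "ty": 0, "tz": 0, "yaw": -63}
    - {"tx": 0, "ty": 0, "tz": 0, "yaw": -70}
    - {"tx": 0, "ty": 0, "tz": 0, "yaw": -77}
    - {"tx": 0, "ty": 0, "tz": 0, "yaw": -84}
    - {"tx": 0, "ty": 0, "tz": 0, "yaw": -91}
    - {"tx": 0, "ty": 0, "tz": 0, "yaw": -98}
    - {"tx": 0, "ty": 0, "tz": 0, "yaw": -105}
    - {"tx": 0, "ty": 0, "tz": 0, "yaw": -112}
    - {"tx": 0, "ty": 0, "tz": 0, "yaw": -119}
    - {"tx": 0, "ty": 0, "tz": 0, "yaw": -126}
    - {"tx": 0, "ty": 0, "tz": 0, "yaw": -133}
    - {"tx": 0, "ty": 0, "tz": 0, "yaw": -140}

```text
t: 12.37
position: [0.4749, -0.1487, 0.2357]
eef_rot: [-176.8, 6.5, -80.6]
ft_force: [1.2, 0.6, -0.3]
opening: 0.301
```

jog_arm:
  moves:
    - {"tx": 0, "ty": 0, "tz": 0, "yaw": -7}
    - {"tx": 0, "ty": 0, "tz": 0, "yaw": -14}
    - {"tx": 0, "ty": 0, "tz": 0, "yaw": -21}
    - {"tx": 0, "ty": 0, "tz": 0, "yaw": -28}
    - {"tx": 0, "ty": 0, "tz": 0, "yaw": -35}
    - {"tx": 0, "ty": 0, "tz": 0, "yaw": -42}
    - {"tx": 0, "ty": 0, "tz": 0, "yaw": -49}
    - {"tx": 0, "ty": 0, "tz": 0, "yaw": -56}

```text
t: 13.03
position: [0.4751, -0.1484, 0.2355]
eef_rot: [-172.8, 1.0, -24.6]
ft_force: [0.1, -0.3, -0.0]
opening: 0.307
```

```bash
python3 -c "
from h import *
o=manip.get_obs();print(o['qpos'],o['position'],o['eef_rot'])"
```

```text
[ -21.3645873     4.59952296   -7.32007837   78.65079145    7.23618015
 -176.7807222 ] [ 0.47507586 -0.14844376  0.23546294] [-172.80689986    0.97479611  -24.55866076]
```

jog_arm:
  moves:
    - {"tx": 0, "ty": 0, "tz": 0, "yaw": -6}
    - {"tx": 0, "ty": 0, "tz": 0, "yaw": -11}
    - {"tx": 0, "ty": 0, "tz": 0, "yaw": -11}
    - {"tx": 0, "ty": 0, "tz": 0, "yaw": -11}

```text
t: 13.37
position: [0.4854, -0.1132, 0.2353]
eef_rot: [-174.3, -0.4, -16.5]
ft_force: [-0.6, 0.0, -0.4]
opening: 0.305
```

```bash
python3 -c "
from h import *
o=manip.get_obs();print(o['qpos'],o['position'],o['eef_rot'])"
```

```text
[ -16.28838678    3.96473933   -7.91872078   77.7386566     5.70071115
 -179.81588243] [ 0.4853708  -0.11321175  0.23534473] [-174.29810977   -0.35959261  -16.47159737]
```

jog_arm:
  moves:
    - {"tx": 0, "ty": 2, "tz": 0, "yaw": -5}
    - {"tx": 0, "ty": 5, "tz": 0, "yaw": -10}
    - {"tx": 0, "ty": 5, "tz": 0, "yaw": -10}
    - {"tx": 0, "ty": 5, "tz": 0, "yaw": -10}

```text
t: 13.7
position: [0.4885, -0.0681, 0.2305]
eef_rot: [-176.3, -1.3, -10.1]
ft_force: [-1.0, 0.3, 0.3]
opening: 0.303
```

```bash
python3 -c "
from h import *
o=manip.get_obs();print(o['qpos'],o['position'],o['eef_rot'])"
```

```text
[  -9.98904204    2.76707115   -9.71765611   76.25438469    3.65570115
 -179.88475224] [ 0.4885002  -0.06813823  0.23047812] [-176.34177477   -1.25353723  -10.10408283]
```

jog_arm:
  moves:
    - {"tx": 0, "ty": 2, "tz": 0, "yaw": -5}
    - {"tx": 0, "ty": 6, "tz": 0, "yaw": -10}
    - {"tx": 0, "ty": 6, "tz": 0, "yaw": -10}
    - {"tx": 0, "ty": 6, "tz": 0, "yaw": -10}

```text
t: 14.03
position: [0.486, -0.0226, 0.227]
eef_rot: [-178.5, -1.8, -3.6]
ft_force: [0.4, -1.1, 0.2]
opening: 0.304
```

```bash
python3 -c "
from h import *
o=manip.get_obs();print(o['qpos'],o['position'],o['eef_rot'])"
```

```text
[  -3.53672365    1.65560459  -11.27174564   75.27306259    1.53499883
 -179.91752862] [ 0.48598253 -0.02261573  0.22698161] [-178.46241252   -1.79737612   -3.61920602]
```

jog_arm:
  moves:
    - {"tx": 0, "ty": 2, "tz": 0, "yaw": -5}
    - {"tx": 0, "ty": 4, "tz": -0.5, "yaw": -7}
    - {"tx": 0, "ty": 4, "tz": -0.5, "yaw": -7}
    - {"tx": 0, "ty": 4, "tz": -0.5, "yaw": -7}

```text
t: 14.37
position: [0.4833, -0.0005, 0.2313]
eef_rot: [179.6, -2.0, 0.1]
ft_force: [-0.0, 0.3, -0.5]
opening: 0.308
```

```bash
python3 -c "
from h import *
o=manip.get_obs();print(o['qpos'],o['position'],o['eef_rot'])
a=np.radians(o['eef_rot'][2])
go(.5318,.1884,.22,-37.1)"
```

```text
[   0.18776228    1.1663583   -11.22241529   75.64843233   -0.43332949
 -179.9343354 ] [ 0.4833332  -0.00050725  0.23134582] [ 1.79568921e+02 -1.96328940e+00  1.22060996e-01]
tx 4.89 ty -18.88 tz 1.13 yaw 37.2
```

```bash
cat >> h.py <<'E'
from scipy.spatial.transform import Rotation as Ro
def go(x,y,z,yaw=None):
    o=manip.get_obs();p=np.array(o['position']);R=Ro.from_euler('xyz',o['eef_rot'],degrees=True).as_matrix()
    d=100*R.T@(np.array([x,y,z])-p);y0=o['eef_rot'][2];yaw=y0 if yaw is None else yaw
    q1=np.degrees(np.arctan2(y,x));best=None
    for k in range(-3,4):
        t=yaw+180*k-y0; q6=o['qpos'][5]+(q1-o['qpos'][0])-t
        if abs(q6)<165 and (best is None or abs(t)<abs(best[0])): best=(t,q6)
    print('tx %.2f ty %.2f tz %.2f yaw %.1f'%(*d,-best[0]),' q6->%.0f'%best[1],' pos',p.round(4),np.round(o['eef_rot'],1),'t',round(o['t'],1))
E
python3 -c "
from h import *
go(.5318,.1884,.17,-37.1)"
```

```text
tx 4.67 ty -18.93 tz 6.16 yaw 37.2  q6->-123  pos [ 0.4833 -0.0005  0.2313] [ 1.796e+02 -2.000e+00  1.000e-01] t 14.4
```

jog_arm:
  moves:
    - {"tx": 1, "ty": -3, "tz": 1, "yaw": 6}
    - {"tx": 2, "ty": -6, "tz": 2, "yaw": 12}
    - {"tx": 3, "ty": -9, "tz": 3, "yaw": 18}
    - {"tx": 4, "ty": -12, "tz": 4, "yaw": 24}
    - {"tx": 4.7, "ty": -15, "tz": 5, "yaw": 30}
    - {"tx": 4.7, "ty": -18, "tz": 6, "yaw": 36}
    - {"tx": 4.7, "ty": -18.9, "tz": 6.2, "yaw": 37.2}
    - {"tx": 4.7, "ty": -18.9, "tz": 6.2, "yaw": 37.2}
    - {"tx": 4.7, "ty": -18.9, "tz": 6.2, "yaw": 37.2}

```text
t: 15.12
position: [0.5322, 0.1877, 0.1693]
eef_rot: [-179.2, -1.8, -37.0]
ft_force: [-0.0, 0.6, 0.1]
opening: 0.305
```

```bash
python3 -c "
from h import *
go(.5318,.1884,.050,-37.1)"
```

```text
tx -0.44 ty 0.13 tz 11.92 yaw 0.1  q6->-123  pos [0.5322 0.1877 0.1693] [-179.2   -1.8  -37. ] t 15.1
```

jog_arm:
  moves:
    - {"tx": 0, "ty": 0, "tz": 3, "yaw": 0}
    - {"tx": -0.2, "ty": 0.1, "tz": 6, "yaw": 0}
    - {"tx": -0.3, "ty": 0.1, "tz": 8, "yaw": 0}
    - {"tx": -0.4, "ty": 0.1, "tz": 9, "yaw": 0}
    - {"tx": -0.4, "ty": 0.1, "tz": 9.7, "yaw": 0}
    - {"tx": -0.4, "ty": 0.1, "tz": 10.4, "yaw": 0}
    - {"tx": -0.4, "ty": 0.1, "tz": 10.4, "yaw": 0}

```text
t: 15.7
position: [0.5321, 0.1879, 0.0652]
eef_rot: [-179.2, -1.8, -37.1]
ft_force: [-0.8, -1.2, 0.6]
opening: 0.307
```

jog_arm:
  moves:
    - {"tx": 0, "ty": 0, "tz": 0.5, "yaw": 0}
    - {"tx": 0, "ty": 0, "tz": 1, "yaw": 0}
    - {"tx": 0, "ty": 0, "tz": 1.5, "yaw": 0}
    - {"tx": 0, "ty": 0, "tz": 1.5, "yaw": 0}

```text
t: 16.03
position: [0.5323, 0.1877, 0.0494]
eef_rot: [-179.2, -1.8, -37.1]
ft_force: [-0.9, 0.2, -0.1]
opening: 0.31
```

jog_arm:
  moves:
    - {"tx": 0, "ty": 0, "tz": 0, "yaw": 0}
    - {"tx": 0, "ty": 0, "tz": 0, "yaw": 0}
    - {"tx": 0, "ty": 0, "tz": 0, "yaw": 0}
    - {"tx": 0, "ty": 0, "tz": 0, "yaw": 0}
    - {"tx": 0, "ty": 0, "tz": 0, "yaw": 0}
    - {"tx": 0, "ty": 0, "tz": 0, "yaw": 0}
  gripper: 255
  newtons: 40

```text
t: 16.53
position: [0.5324, 0.1879, 0.0494]
eef_rot: [-179.2, -1.8, -37.1]
ft_force: [0.6, 1.1, -1.6]
opening: 0.112
```

```bash
python3 -c "
from h import *
p=manip.get_obs()['position'];a=np.radians(52.9)
go(p[0]-.118*np.cos(a),p[1]-.118*np.sin(a),p[2])"
```

```text
tx -0.00 ty 11.80 tz -0.16 yaw -0.0  q6->-131  pos [0.5324 0.1879 0.0494] [-179.2   -1.8  -37.1] t 16.5
```

jog_arm:
  moves:
    - {"tx": 0, "ty": 0.5, "tz": 0, "yaw": 0}
    - {"tx": 0, "ty": 1.5, "tz": 0, "yaw": 0}
    - {"tx": 0, "ty": 2.5, "tz": 0, "yaw": 0}
    - {"tx": 0, "ty": 3.5, "tz": 0, "yaw": 0}
    - {"tx": 0, "ty": 4.5, "tz": 0, "yaw": 0}
    - {"tx": 0, "ty": 5.5, "tz": 0, "yaw": 0}
    - {"tx": 0, "ty": 6.5, "tz": 0, "yaw": 0}
    - {"tx": 0, "ty": 7.5, "tz": 0, "yaw": 0}
    - {"tx": 0, "ty": 8.5, "tz": -0.1, "yaw": 0}
    - {"tx": 0, "ty": 9.5, "tz": -0.1, "yaw": 0}
    - {"tx": 0, "ty": 10.3, "tz": -0.1, "yaw": 0}
    - {"tx": 0, "ty": 10.8, "tz": -0.1, "yaw": 0}
    - {"tx": 0, "ty": 11.2, "tz": -0.1, "yaw": 0}
    - {"tx": 0, "ty": 11.2, "tz": -0.1, "yaw": 0}

```text
t: 17.7
position: [0.464, 0.0975, 0.0493]
eef_rot: [-179.2, -1.8, -37.1]
ft_force: [-3.0, 1.6, 7.4]
opening: 0.114
```

jog_arm:
  moves:
    - {"tx": 0, "ty": 0, "tz": 0, "yaw": 0}
    - {"tx": 0, "ty": 0, "tz": 0, "yaw": 0}
    - {"tx": 0, "ty": 0, "tz": 0, "yaw": 0}
    - {"tx": 0, "ty": 0, "tz": 0, "yaw": 0}
    - {"tx": 0, "ty": 0, "tz": -2, "yaw": 0}
    - {"tx": 0, "ty": 0, "tz": -5, "yaw": 0}
    - {"tx": 0, "ty": 0, "tz": -9, "yaw": 0}
    - {"tx": 0, "ty": 0, "tz": -13, "yaw": 0}
    - {"tx": 0, "ty": 0, "tz": -16, "yaw": 0}
    - {"tx": 0, "ty": 0, "tz": -16, "yaw": 0}
  gripper: 177

```text
t: 18.53
position: [0.4614, 0.0995, 0.2157]
eef_rot: [-178.8, -2.1, -37.1]
ft_force: [1.6, -0.3, 0.3]
opening: 0.306
```

```bash
cat > look.py <<'E'
from h import *
import sys
c=cap('top');save(c,sys.argv[1]);im=c['pixels'][:,:,::-1]
hsv=cv2.cvtColor(im,cv2.COLOR_BGR2HSV)
x0,y0,x1,y1=map(int,sys.argv[2:6])
bg=np.median(im[y0:y1,x0:x1].reshape(-1,3),0)
m=(np.abs(im.astype(int)-bg).max(2)>28).astype(np.uint8)*255
mm=np.zeros_like(m);mm[y0:y1,x0:x1]=m[y0:y1,x0:x1]
for k in cv2.findContours(mm,0,cv2.CHAIN_APPROX_NONE)[0]:
    if cv2.contourArea(k)<60: continue
    (u,v),s,_=cv2.minAreaRect(k);mk=np.zeros_like(m);cv2.drawContours(mk,[k],-1,255,-1)
    dark=hsv[:,:,2][mk>0].mean();z=.034 if dark<110 else .014
    p=np.array([ray(c,*b,z)[:2] for b in cv2.boxPoints(cv2.minAreaRect(k))]);e=[p[1]-p[0],p[2]-p[1]]
    print(np.round((u,v),1),'V',int(dark),'w',ray(c,u,v,z)[:2].round(4),'sides',[(round(float(np.hypot(*q)),4),round(float(np.degrees(np.arctan2(q[1],q[0])))%180,1)) for q in e])
E
python3 look.py top4.png 396 240 500 320; python3 -c "
from h import *
go(.4259,-.2001,.1,5)"
```

```text
[472.7 300.4] V 178 w [ 0.4182 -0.3455] sides [(0.0404, 115.6), (0.0337, 24.8)]
[415.7 298.2] V 106 w [ 0.4249 -0.2008] sides [(0.0457, 95.2), (0.0404, 4.1)]
[414.8 267.9] V 108 w [ 0.4987 -0.2005] sides [(0.0427, 170.5), (0.0447, 81.4)]
tx 14.89 ty 26.18 tz 11.33 yaw 137.9  q6->-30  pos [0.4606 0.0993 0.2127] [-179.    -2.   -37.1] t 18.6
```

View pics/top4.png

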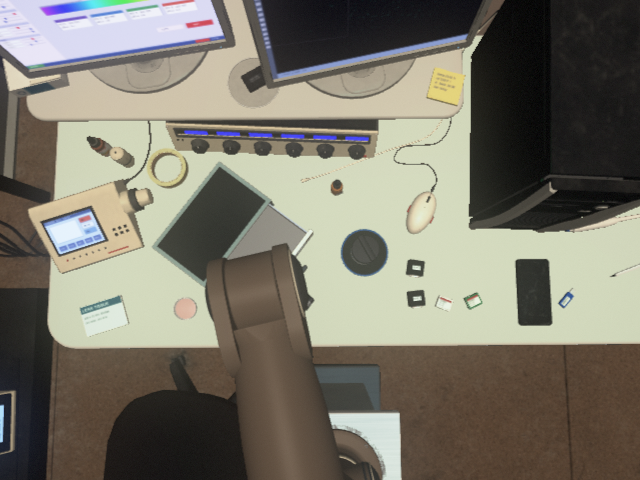

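```bash
python3 -c "
from h import *
go(.4255,-.2001,.14,5)"
```

```text
tx 15.00 ty 26.14 tz 7.33 yaw 137.9  q6->-30  pos [0.4606 0.0993 0.2127] [-179.    -2.   -37.1] t 18.6
```

jog_arm:
  moves:
    - {"tx": 1, "ty": 2, "tz": 0, "yaw": 7}
    - {"tx": 2, "ty": 4, "tz": 0, "yaw": 14}
    - {"tx": 3, "ty": 6, "tz": 0, "yaw": 21}
    - {"tx": 4, "ty": 8, "tz": 0, "yaw": 28}
    - {"tx": 5, "ty": 10, "tz": 0, "yaw": 35}
    - {"tx": 6, "ty": 12, "tz": 0, "yaw": 42}
    - {"tx": 7, "ty": 14, "tz": 0, "yaw": 49}
    - {"tx": 8, "ty": 16, "tz": 0, "yaw": 56}
    - {"tx": 9, "ty": 18, "tz": 0, "yaw": 63}
    - {"tx": 10, "ty": 20, "tz": 0, "yaw": 70}
    - {"tx": 11, "ty": 22, "tz": 1, "yaw": 77}
    - {"tx": 12, "ty": 24, "tz": 2, "yaw": 84}
    - {"tx": 13, "ty": 25, "tz": 3, "yaw": 91}
    - {"tx": 14, "ty": 26.1, "tz": 4, "yaw": 98}
    - {"tx": 15, "ty": 26.1, "tz": 5, "yaw": 105}
    - {"tx": 15, "ty": 26.1, "tz": 6, "yaw": 112}
    - {"tx": 15, "ty": 26.1, "tz": 7, "yaw": 119}
    - {"tx": 15, "ty": 26.1, "tz": 7.3, "yaw": 126}
    - {"tx": 15, "ty": 26.1, "tz": 7.3, "yaw": 133}
    - {"tx": 15, "ty": 26.1, "tz": 7.3, "yaw": 138}
  gripper: 90

```text
t: 20.25
position: [0.4247, -0.1994, 0.1381]
eef_rot: [-179.5, 2.0, -175.4]
ft_force: [-0.6, 0.8, 0.8]
opening: 0.647
```

```bash
python3 -c "
from h import *
go(.4255,-.2001,.024,5)"
```

```text
tx 0.33 ty 0.01 tz 11.41 yaw -0.4  q6->-30  pos [ 0.4247 -0.1994  0.1381] [-179.5    2.  -175.4] t 20.2
```

jog_arm:
  moves:
    - {"tx": 0, "ty": 0, "tz": 3, "yaw": 0}
    - {"tx": 0.2, "ty": 0, "tz": 6, "yaw": 0}
    - {"tx": 0.3, "ty": 0, "tz": 8, "yaw": 0}
    - {"tx": 0.3, "ty": 0, "tz": 9.4, "yaw": 0}
    - {"tx": 0.3, "ty": 0, "tz": 10.4, "yaw": 0}
    - {"tx": 0.3, "ty": 0, "tz": 11.3, "yaw": 0}
    - {"tx": 0.3, "ty": 0, "tz": 11.3, "yaw": 0}

```text
t: 20.83
position: [0.4246, -0.1996, 0.023]
eef_rot: [-179.6, 1.9, -175.4]
ft_force: [-0.1, -0.2, 0.2]
opening: 0.645
```

jog_arm:
  moves:
    - {"tx": 0, "ty": 0, "tz": 0, "yaw": 0}
    - {"tx": 0, "ty": 0, "tz": 0, "yaw": 0}
    - {"tx": 0, "ty": 0, "tz": 0, "yaw": 0}
    - {"tx": 0, "ty": 0, "tz": 0, "yaw": 0}
    - {"tx": 0, "ty": 0, "tz": 0, "yaw": 0}
    - {"tx": 0, "ty": 0, "tz": 0, "yaw": 0}
    - {"tx": 0, "ty": 0, "tz": -1, "yaw": 0}
    - {"tx": 0, "ty": 0, "tz": -4, "yaw": 0}
    - {"tx": 0, "ty": 0, "tz": -8, "yaw": 0}
    - {"tx": 0, "ty": 0, "tz": -12, "yaw": 0}
    - {"tx": 0, "ty": 0, "tz": -15, "yaw": 0}
    - {"tx": 0, "ty": 0, "tz": -15, "yaw": 0}
  gripper: 255
  newtons: 40

```text
t: 21.83
position: [0.4223, -0.2003, 0.1805]
eef_rot: [-179.3, 2.4, -175.4]
ft_force: [1.1, -0.4, -0.2]
opening: 0.438
```

```bash
cat >> h.py <<'E'
def dr(x,y):  # drawer-floor frame (open) to world
    a=np.radians(52.9);return .5267+x*np.cos(a)-y*np.sin(a),.1804+x*np.sin(a)+y*np.cos(a)
E
python3 -c "
from h import *
print(dr(-.01,-.085),dr(-.01,.085))
go(*dr(-.01,-.085),.18,-37.1)"
```

```text
(np.float64(0.5884625540726915), np.float64(0.1211514817533987)) (np.float64(0.45287328617240274), np.float64(0.22369683967009674))
tx -19.12 ty 30.72 tz 0.48 yaw 41.7  q6->49  pos [ 0.4223 -0.2003  0.1805] [-179.3    2.4 -175.4] t 21.8
```

jog_arm:
  moves:
    - {"tx": -1, "ty": 1.5, "tz": 0, "yaw": 2}
    - {"tx": -2.5, "ty": 4, "tz": 0, "yaw": 6}
    - {"tx": -4.5, "ty": 7, "tz": 0, "yaw": 10}
    - {"tx": -6.5, "ty": 10, "tz": 0, "yaw": 14}
    - {"tx": -8.5, "ty": 13, "tz": 0, "yaw": 19}
    - {"tx": -10.5, "ty": 16, "tz": 0, "yaw": 24}
    - {"tx": -12.5, "ty": 19, "tz": 0, "yaw": 29}
    - {"tx": -14, "ty": 22, "tz": 0, "yaw": 34}
    - {"tx": -15.5, "ty": 25, "tz": 0.2, "yaw": 38}
    - {"tx": -17, "ty": 28, "tz": 0.4, "yaw": 41.7}
    - {"tx": -18.5, "ty": 30, "tz": 0.5, "yaw": 41.7}
    - {"tx": -19.1, "ty": 30.7, "tz": 0.5, "yaw": 41.7}
    - {"tx": -19.1, "ty": 30.7, "tz": 0.5, "yaw": 41.7}

```text
t: 22.92
position: [0.5889, 0.1226, 0.1793]
eef_rot: [178.9, 2.2, 143.0]
ft_force: [-0.8, -0.4, -1.0]
opening: 0.438
```

```bash
python3 -c "
from h import *
go(*dr(-.01,-.085),.053,-37.1);print(manip.get_obs()['opening'])"
```

```text
tx 0.44 ty -0.38 tz 12.62 yaw 0.1  q6->49  pos [0.5889 0.1226 0.1793] [178.9   2.2 143. ] t 22.9
0.4376297091383135
```

jog_arm:
  moves:
    - {"tx": 0.1, "ty": -0.1, "tz": 3, "yaw": 0}
    - {"tx": 0.2, "ty": -0.2, "tz": 6, "yaw": 0}
    - {"tx": 0.4, "ty": -0.4, "tz": 8.5, "yaw": 0}
    - {"tx": 0.4, "ty": -0.4, "tz": 10.5, "yaw": 0}
    - {"tx": 0.4, "ty": -0.4, "tz": 11.7, "yaw": 0}
    - {"tx": 0.4, "ty": -0.4, "tz": 12.5, "yaw": 0}
    - {"tx": 0.4, "ty": -0.4, "tz": 12.5, "yaw": 0}

```text
t: 23.5
position: [0.5877, 0.1197, 0.0531]
eef_rot: [179.0, 2.2, 143.0]
ft_force: [-0.2, -0.3, 0.7]
opening: 0.435
```

jog_arm:
  moves:
    - {"tx": 0, "ty": 0, "tz": 0.1, "yaw": 0}
    - {"tx": 0, "ty": 0, "tz": 0.1, "yaw": 0}
    - {"tx": 0, "ty": 0, "tz": 0.1, "yaw": 0}
    - {"tx": 0, "ty": 0, "tz": 0.1, "yaw": 0}
    - {"tx": 0, "ty": 0, "tz": -1, "yaw": 0}
    - {"tx": 0, "ty": 0, "tz": -3, "yaw": 0}
    - {"tx": 0, "ty": 0, "tz": -6, "yaw": 0}
    - {"tx": 0, "ty": 0, "tz": -10, "yaw": 0}
    - {"tx": 0, "ty": 0, "tz": -13.5, "yaw": 0}
    - {"tx": 0, "ty": 0, "tz": -13.5, "yaw": 0}
  gripper: 95

```text
t: 24.33
position: [0.5851, 0.1218, 0.1975]
eef_rot: [178.5, 2.6, 143.0]
ft_force: [0.8, 0.1, 0.5]
opening: 0.629
```

```bash
python3 look.py t5.png 396 240 500 320;python3 -c "
from h import *
go(.500,-.2009,.16,-9)"
```

```text
[472.7 300.4] V 178 w [ 0.4182 -0.3455] sides [(0.0404, 115.6), (0.0337, 24.8)]
[414.8 267.9] V 109 w [ 0.4987 -0.2005] sides [(0.0427, 170.5), (0.0447, 81.4)]
tx -12.52 ty -30.92 tz 3.22 yaw -28.0  q6->-13  pos [0.5845 0.1216 0.1941] [178.6   2.5 143. ] t 24.4
```

jog_arm:
  moves:
    - {"tx": -1, "ty": -3, "tz": 0, "yaw": -3}
    - {"tx": -2.5, "ty": -7, "tz": 0, "yaw": -7}
    - {"tx": -4.5, "ty": -11, "tz": 0, "yaw": -11}
    - {"tx": -6, "ty": -15, "tz": 0, "yaw": -15}
    - {"tx": -8, "ty": -19, "tz": 0, "yaw": -19}
    - {"tx": -9.5, "ty": -23, "tz": 0, "yaw": -23}
    - {"tx": -11, "ty": -27, "tz": 0, "yaw": -28}
    - {"tx": -12, "ty": -30, "tz": 1, "yaw": -28}
    - {"tx": -12.5, "ty": -30.9, "tz": 3, "yaw": -28}
    - {"tx": -12.5, "ty": -30.9, "tz": 3.2, "yaw": -28}
    - {"tx": -12.5, "ty": -30.9, "tz": 3.2, "yaw": -28}
  gripper: 90

```text
t: 25.3
position: [0.4986, -0.2007, 0.1587]
eef_rot: [179.9, 2.7, 170.9]
ft_force: [0.5, -0.5, 0.3]
opening: 0.647
```

```bash
python3 -c "
from h import *
go(.500,-.2009,.024,-9)"
```

```text
tx 0.49 ty -0.02 tz 13.46 yaw -0.1  q6->-13  pos [ 0.4986 -0.2007  0.1587] [179.9   2.7 170.9] t 25.3
```

jog_arm:
  moves:
    - {"tx": 0, "ty": 0, "tz": 3, "yaw": 0}
    - {"tx": 0.2, "ty": 0, "tz": 6, "yaw": 0}
    - {"tx": 0.3, "ty": 0, "tz": 9, "yaw": 0}
    - {"tx": 0.4, "ty": 0, "tz": 11, "yaw": 0}
    - {"tx": 0.5, "ty": 0, "tz": 12.5, "yaw": 0}
    - {"tx": 0.5, "ty": 0, "tz": 13.4, "yaw": 0}
    - {"tx": 0.5, "ty": 0, "tz": 13.4, "yaw": 0}

```text
t: 25.88
position: [0.4995, -0.199, 0.0233]
eef_rot: [179.8, 2.5, 171.0]
ft_force: [-0.6, 0.5, -0.2]
opening: 0.646
```

jog_arm:
  moves:
    - {"tx": 0, "ty": 0, "tz": 0, "yaw": 0}
    - {"tx": 0, "ty": 0, "tz": 0, "yaw": 0}
    - {"tx": 0, "ty": 0, "tz": 0, "yaw": 0}
    - {"tx": 0, "ty": 0, "tz": 0, "yaw": 0}
    - {"tx": 0, "ty": 0, "tz": 0, "yaw": 0}
    - {"tx": 0, "ty": 0, "tz": 0, "yaw": 0}
    - {"tx": 0, "ty": 0, "tz": -1, "yaw": 0}
    - {"tx": 0, "ty": 0, "tz": -4, "yaw": 0}
    - {"tx": 0, "ty": 0, "tz": -8, "yaw": 0}
    - {"tx": 0, "ty": 0, "tz": -12, "yaw": 0}
    - {"tx": 0, "ty": 0, "tz": -16, "yaw": 0}
    - {"tx": 0, "ty": 0, "tz": -16, "yaw": 0}
  gripper: 255
  newtons: 40

```text
t: 26.88
position: [0.495, -0.1998, 0.1922]
eef_rot: [-180.0, 3.2, 171.0]
ft_force: [0.9, -0.6, 0.2]
opening: 0.441
```

```bash
python3 -c "
from h import *
go(*dr(-.01,-.028),.18,-37.1)"
```

```text
tx 0.90 ty 35.84 tz 1.16 yaw 28.1  q6->53  pos [ 0.495  -0.1998  0.1922] [-180.     3.2  171. ] t 26.9
```

jog_arm:
  moves:
    - {"tx": 0, "ty": 2, "tz": 0, "yaw": 2}
    - {"tx": 0.1, "ty": 5, "tz": 0, "yaw": 5}
    - {"tx": 0.2, "ty": 8, "tz": 0, "yaw": 8}
    - {"tx": 0.3, "ty": 11, "tz": 0, "yaw": 11}
    - {"tx": 0.4, "ty": 14, "tz": 0, "yaw": 14}
    - {"tx": 0.5, "ty": 17, "tz": 0, "yaw": 17}
    - {"tx": 0.6, "ty": 20, "tz": 0, "yaw": 20}
    - {"tx": 0.7, "ty": 23, "tz": 0, "yaw": 23}
    - {"tx": 0.8, "ty": 26, "tz": 0, "yaw": 26}
    - {"tx": 0.9, "ty": 29, "tz": 0.5, "yaw": 28}
    - {"tx": 0.9, "ty": 32, "tz": 1, "yaw": 28}
    - {"tx": 0.9, "ty": 34.5, "tz": 1.2, "yaw": 28}
    - {"tx": 0.9, "ty": 35.8, "tz": 1.2, "yaw": 28}
    - {"tx": 0.9, "ty": 35.8, "tz": 1.2, "yaw": 28}
    - {"tx": 0.9, "ty": 35.8, "tz": 1.2, "yaw": 28}
    - {"tx": 0.9, "ty": 35.8, "tz": 1.2, "yaw": 28}

```text
t: 28.22
position: [0.5428, 0.1542, 0.1798]
eef_rot: [178.6, 2.8, 142.9]
ft_force: [-0.2, -1.5, -0.5]
opening: 0.439
```

```bash
python3 -c "
from h import *
go(*dr(-.01,-.028),.053,-37.1);print(manip.get_obs()['opening'])"
```

```text
tx 0.69 ty -0.20 tz 12.66 yaw 0.0  q6->53  pos [0.5428 0.1542 0.1798] [178.6   2.8 142.9] t 28.2
0.43908248854203735
```

jog_arm:
  moves:
    - {"tx": 0.1, "ty": -0.1, "tz": 3, "yaw": 0}
    - {"tx": 0.3, "ty": -0.2, "tz": 6, "yaw": 0}
    - {"tx": 0.6, "ty": -0.2, "tz": 8.5, "yaw": 0}
    - {"tx": 0.7, "ty": -0.2, "tz": 10.5, "yaw": 0}
    - {"tx": 0.7, "ty": -0.2, "tz": 11.7, "yaw": 0}
    - {"tx": 0.7, "ty": -0.2, "tz": 12.6, "yaw": 0}
    - {"tx": 0.7, "ty": -0.2, "tz": 12.6, "yaw": 0}
    - {"tx": 0.7, "ty": -0.2, "tz": 12.6, "yaw": 0}

```text
t: 28.88
position: [0.5432, 0.1547, 0.054]
eef_rot: [178.5, 2.9, 142.8]
ft_force: [-0.2, -1.1, -0.4]
opening: 0.436
```

jog_arm:
  moves:
    - {"tx": 0, "ty": 0, "tz": 0.1, "yaw": 0}
    - {"tx": 0, "ty": 0, "tz": 0.1, "yaw": 0}
    - {"tx": 0, "ty": 0, "tz": 0.1, "yaw": 0}
    - {"tx": 0, "ty": 0, "tz": 0.1, "yaw": 0}
    - {"tx": 0, "ty": 0, "tz": -1, "yaw": 0}
    - {"tx": 0, "ty": 0, "tz": -3, "yaw": 0}
    - {"tx": 0, "ty": 0, "tz": -6, "yaw": 0}
    - {"tx": 0, "ty": 0, "tz": -10, "yaw": 0}
    - {"tx": 0, "ty": 0, "tz": -13.5, "yaw": 0}
    - {"tx": 0, "ty": 0, "tz": -13.5, "yaw": 0}
    - {"tx": 0, "ty": 0, "tz": -13.5, "yaw": 0}
    - {"tx": 0, "ty": 0, "tz": -13.5, "yaw": 0}
  gripper: 95

```text
t: 29.88
position: [0.5357, 0.1561, 0.1891]
eef_rot: [178.5, 2.9, 142.8]
ft_force: [-0.4, -0.1, -0.4]
opening: 0.63
```

```bash
python3 look.py t6.png 396 240 500 320;python3 -c "
from h import *
go(.4127,-.2763,.16,-19)
i=cv2.imread('pics/t6.png');a=cv2.resize(i[200:320,195:325],None,fx=4,fy=4);b=cv2.resize(i[280:320,425:490],None,fx=4,fy=4)
o=np.zeros((480,790,3),np.uint8);o[:,:520]=a;o[:160,525:785]=b;cv2.imwrite('pics/z6.png',o)"
```

```text
[472.7 300.4] V 175 w [ 0.4182 -0.3455] sides [(0.0404, 115.6), (0.0337, 24.8)]
tx -16.19 ty -41.92 tz 2.59 yaw -18.2  q6->-15  pos [0.5352 0.1559 0.1881] [178.6   2.8 142.8] t 29.9
```

View pics/z6.png

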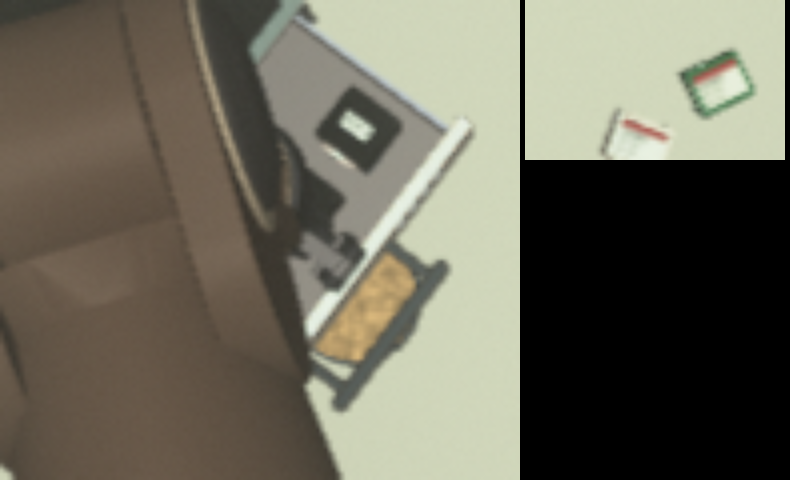

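```bash
python3 - <<'E'
from h import *
im=cv2.imread('pics/t6.png');c=cap('top')
x0,y0,x1,y1=435,296,475,335
roi=im[y0:y1,x0:x1].astype(int);bg=np.median(roi.reshape(-1,3),0);print(bg)
for th in(12,18):
    m=(np.abs((roi-bg)).max(2)>th).astype(np.uint8)*255
    m=cv2.morphologyEx(m,cv2.MORPH_OPEN,np.ones((2,2)))
    for k in cv2.findContours(m,0,cv2.CHAIN_APPROX_NONE)[0]:
        if cv2.contourArea(k)<40: continue
        r=cv2.minAreaRect(k);p=np.array([ray(c,b[0]+x0,b[1]+y0,.014)[:2] for b in cv2.boxPoints(r)]);e=[p[1]-p[0],p[2]-p[1]]
        print(th,r[0][0]+x0,r[0][1]+y0,p.mean(0),[(round(float(np.hypot(*q)),4),round(float(np.degrees(np.arctan2(q[1],q[0])))%180,1)) for q in e])
q=im[288:333,430:490];cv2.imwrite('pics/z7.png',cv2.resize(q,None,fx=10,fy=10,interpolation=cv2.INTER_CUBIC))
E
```

```text
[187. 214. 208.]
12 453.1499996185303 316.04999923706055 [ 0.3802698  -0.29569362] [(0.0312, 159.6), (0.0411, 71.1)]
12 469.0 303.0 [ 0.41190054 -0.33604566] [(0.0248, 89.6), (0.0344, 177.8)]
18 453.45000076293945 315.6499996185303 [ 0.38123719 -0.29646738] [(0.0288, 159.6), (0.0403, 71.1)]
18 469.0 303.0 [ 0.41190054 -0.33604566] [(0.0248, 89.6), (0.0344, 177.8)]
```

View pics/z7.png

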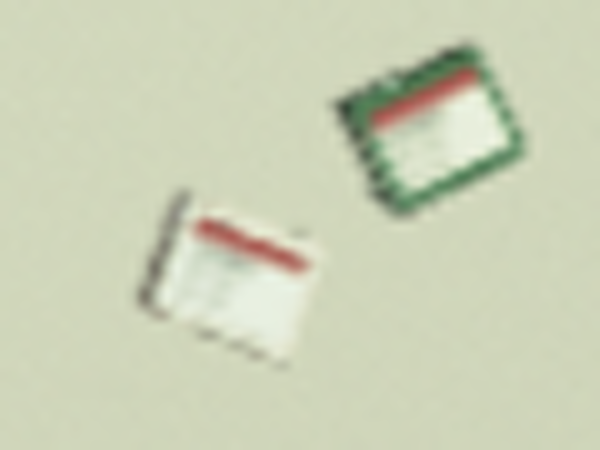

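```bash
python3 -c "
from h import *
go(.381,-.297,.12,-20)"
```

```text
tx -14.74 ty -45.55 tz 6.40 yaw -17.2  q6->-18  pos [0.535  0.1558 0.1875] [178.6   2.8 142.8] t 30.0
```

jog_arm:
  moves:
    - {"tx": -1, "ty": -3, "tz": 0, "yaw": -1}
    - {"tx": -2.3, "ty": -7, "tz": 0, "yaw": -3}
    - {"tx": -3.5, "ty": -11, "tz": 0, "yaw": -5}
    - {"tx": -4.9, "ty": -15, "tz": 0, "yaw": -7}
    - {"tx": -6.2, "ty": -19, "tz": 0, "yaw": -9}
    - {"tx": -7.5, "ty": -23, "tz": 0, "yaw": -11}
    - {"tx": -8.8, "ty": -27, "tz": 0, "yaw": -13}
    - {"tx": -10, "ty": -31, "tz": 0, "yaw": -15}
    - {"tx": -11.3, "ty": -35, "tz": 1, "yaw": -17}
    - {"tx": -12.5, "ty": -39, "tz": 2, "yaw": -17}
    - {"tx": -13.8, "ty": -43, "tz": 4, "yaw": -17}
    - {"tx": -14.7, "ty": -45.5, "tz": 6, "yaw": -17}
    - {"tx": -14.7, "ty": -45.5, "tz": 6.4, "yaw": -17}
    - {"tx": -14.7, "ty": -45.5, "tz": 6.4, "yaw": -17}
    - {"tx": -14.7, "ty": -45.5, "tz": 6.4, "yaw": -17}
    - {"tx": -14.7, "ty": -45.5, "tz": 6.4, "yaw": -17}
  gripper: 90

```text
t: 31.32
position: [0.3813, -0.2955, 0.1202]
eef_rot: [179.5, 3.1, 159.9]
ft_force: [-0.8, 0.0, -0.1]
opening: 0.647
```

```bash
python3 -c "
from h import *
go(.381,-.297,.021,-20)"
```

```text
tx 0.51 ty -0.24 tz 9.90 yaw -0.1  q6->-18  pos [ 0.3813 -0.2955  0.1202] [179.5   3.1 159.9] t 31.3
```

jog_arm:
  moves:
    - {"tx": 0, "ty": 0, "tz": 3, "yaw": 0}
    - {"tx": 0.2, "ty": -0.1, "tz": 5.5, "yaw": 0}
    - {"tx": 0.4, "ty": -0.2, "tz": 7.5, "yaw": 0}
    - {"tx": 0.5, "ty": -0.2, "tz": 8.8, "yaw": 0}
    - {"tx": 0.5, "ty": -0.2, "tz": 9.5, "yaw": 0}
    - {"tx": 0.5, "ty": -0.2, "tz": 9.9, "yaw": 0}
    - {"tx": 0.5, "ty": -0.2, "tz": 9.9, "yaw": 0}

```text
t: 31.9
position: [0.3819, -0.2961, 0.0213]
eef_rot: [179.5, 3.1, 160.0]
ft_force: [0.2, -0.0, 0.5]
opening: 0.655
```

jog_arm:
  moves:
    - {"tx": 0, "ty": 0, "tz": 0, "yaw": 0}
    - {"tx": 0, "ty": 0, "tz": 0, "yaw": 0}
    - {"tx": 0, "ty": 0, "tz": 0, "yaw": 0}
    - {"tx": 0, "ty": 0, "tz": 0, "yaw": 0}
    - {"tx": 0, "ty": 0, "tz": 0, "yaw": 0}
    - {"tx": 0, "ty": 0, "tz": 0, "yaw": 0}
    - {"tx": 0, "ty": 0, "tz": -1, "yaw": 0}
    - {"tx": 0, "ty": 0, "tz": -4, "yaw": 0}
    - {"tx": 0, "ty": 0, "tz": -8, "yaw": 0}
    - {"tx": 0, "ty": 0, "tz": -12, "yaw": 0}
    - {"tx": 0, "ty": 0, "tz": -16, "yaw": 0}
    - {"tx": 0, "ty": 0, "tz": -16, "yaw": 0}
    - {"tx": 0, "ty": 0, "tz": -16, "yaw": 0}
    - {"tx": 0, "ty": 0, "tz": -16, "yaw": 0}
  gripper: 255
  newtons: 30

```text
t: 33.07
position: [0.3731, -0.2945, 0.1813]
eef_rot: [179.5, 3.1, 160.0]
ft_force: [-1.0, -0.4, -0.4]
opening: 0.412
```

```bash
python3 -c "
from h import *
go(*dr(-.01,.028),.18,-37.1)"
```

```text
tx 4.78 ty 49.74 tz 0.30 yaw 17.1  q6->58  pos [ 0.3731 -0.2945  0.1813] [179.5   3.1 160. ] t 33.1
```

jog_arm:
  moves:
    - {"tx": 0.2, "ty": 2, "tz": 0, "yaw": 1}
    - {"tx": 0.5, "ty": 5, "tz": 0, "yaw": 2}
    - {"tx": 0.8, "ty": 8.5, "tz": 0, "yaw": 4}
    - {"tx": 1.2, "ty": 12, "tz": 0, "yaw": 6}
    - {"tx": 1.5, "ty": 15.5, "tz": 0, "yaw": 8}
    - {"tx": 1.8, "ty": 19, "tz": 0, "yaw": 9}
    - {"tx": 2.1, "ty": 22.5, "tz": 0, "yaw": 10}
    - {"tx": 2.5, "ty": 26, "tz": 0, "yaw": 12}
    - {"tx": 2.8, "ty": 29.5, "tz": 0, "yaw": 13}
    - {"tx": 3.2, "ty": 33, "tz": 0, "yaw": 14}
    - {"tx": 3.5, "ty": 36.5, "tz": 0, "yaw": 15}
    - {"tx": 3.8, "ty": 40, "tz": 0, "yaw": 16}
    - {"tx": 4.2, "ty": 43.5, "tz": 0, "yaw": 17}
    - {"tx": 4.5, "ty": 46.5, "tz": 0, "yaw": 17}
    - {"tx": 4.8, "ty": 48.8, "tz": 0.3, "yaw": 17}
    - {"tx": 4.8, "ty": 49.7, "tz": 0.3, "yaw": 17}
    - {"tx": 4.8, "ty": 49.7, "tz": 0.3, "yaw": 17}
    - {"tx": 4.8, "ty": 49.7, "tz": 0.3, "yaw": 17}
    - {"tx": 4.8, "ty": 49.7, "tz": 0.3, "yaw": 17}

```text
t: 34.65
position: [0.4973, 0.1878, 0.1793]
eef_rot: [178.7, 2.8, 142.9]
ft_force: [-0.4, -0.6, -0.8]
opening: 0.409
```

```bash
python3 -c "
from h import *
go(*dr(-.01,.028),.051,-37.1);print(manip.get_obs()['opening'])"
```

```text
tx 0.64 ty -0.10 tz 12.82 yaw 0.0  q6->58  pos [0.4973 0.1878 0.1793] [178.7   2.8 142.9] t 34.6
0.40912908550119204
```

jog_arm:
  moves:
    - {"tx": 0.1, "ty": -0.1, "tz": 3, "yaw": 0}
    - {"tx": 0.3, "ty": -0.1, "tz": 6, "yaw": 0}
    - {"tx": 0.6, "ty": -0.1, "tz": 8.5, "yaw": 0}
    - {"tx": 0.6, "ty": -0.1, "tz": 10.5, "yaw": 0}
    - {"tx": 0.6, "ty": -0.1, "tz": 11.7, "yaw": 0}
    - {"tx": 0.6, "ty": -0.1, "tz": 12.8, "yaw": 0}
    - {"tx": 0.6, "ty": -0.1, "tz": 12.8, "yaw": 0}
    - {"tx": 0.6, "ty": -0.1, "tz": 12.8, "yaw": 0}

```text
t: 35.32
position: [0.4987, 0.1881, 0.0513]
eef_rot: [178.7, 2.8, 142.8]
ft_force: [-0.1, 0.7, 0.0]
opening: 0.412
```

jog_arm:
  moves:
    - {"tx": 0, "ty": 0, "tz": 0, "yaw": 0}
    - {"tx": 0, "ty": 0, "tz": 0, "yaw": 0}
    - {"tx": 0, "ty": 0, "tz": 0, "yaw": 0}
    - {"tx": 0, "ty": 0, "tz": 0, "yaw": 0}
    - {"tx": 0, "ty": 0, "tz": -1, "yaw": 0}
    - {"tx": 0, "ty": 0, "tz": -3, "yaw": 0}
    - {"tx": 0, "ty": 0, "tz": -6, "yaw": 0}
    - {"tx": 0, "ty": 0, "tz": -10, "yaw": 0}
    - {"tx": 0, "ty": 0, "tz": -13.5, "yaw": 0}
    - {"tx": 0, "ty": 0, "tz": -13.5, "yaw": 0}
    - {"tx": 0, "ty": 0, "tz": -13.5, "yaw": 0}
    - {"tx": 0, "ty": 0, "tz": -13.5, "yaw": 0}
  gripper: 95

```text
t: 36.32
position: [0.4915, 0.1898, 0.1864]
eef_rot: [178.7, 2.8, 142.9]
ft_force: [-0.4, -0.5, -0.1]
opening: 0.626
```

```bash
python3 look.py t8.png 396 240 500 335;python3 -c "
from h import *
go(.418,-.3455,.12,25)"
```

```text
[472.7 300.4] V 178 w [ 0.4182 -0.3455] sides [(0.0404, 115.6), (0.0337, 24.8)]
tx -26.13 ty -47.22 tz 6.81 yaw -62.1  q6->-65  pos [0.4911 0.1896 0.1854] [178.8   2.8 142.9] t 36.4
```

jog_arm:
  moves:
    - {"tx": -1.5, "ty": -3, "tz": 0, "yaw": -4}
    - {"tx": -3.3, "ty": -6, "tz": 0, "yaw": -8}
    - {"tx": -5, "ty": -9, "tz": 0, "yaw": -12}
    - {"tx": -7, "ty": -12.5, "tz": 0, "yaw": -17}
    - {"tx": -8.8, "ty": -16, "tz": 0, "yaw": -22}
    - {"tx": -10.6, "ty": -19.3, "tz": 0, "yaw": -27}
    - {"tx": -12.5, "ty": -22.6, "tz": 0, "yaw": -32}
    - {"tx": -14.3, "ty": -26, "tz": 0, "yaw": -37}
    - {"tx": -16.1, "ty": -29.3, "tz": 0, "yaw": -42}
    - {"tx": -18, "ty": -32.6, "tz": 0, "yaw": -47}
    - {"tx": -19.8, "ty": -36, "tz": 1, "yaw": -52}
    - {"tx": -21.6, "ty": -39.3, "tz": 2, "yaw": -57}
    - {"tx": -23.5, "ty": -42.5, "tz": 4, "yaw": -62}
    - {"tx": -25, "ty": -45.5, "tz": 5.5, "yaw": -62}
    - {"tx": -26.1, "ty": -47.2, "tz": 6.8, "yaw": -62}
    - {"tx": -26.1, "ty": -47.2, "tz": 6.8, "yaw": -62}
    - {"tx": -26.1, "ty": -47.2, "tz": 6.8, "yaw": -62}
    - {"tx": -26.1, "ty": -47.2, "tz": 6.8, "yaw": -62}
    - {"tx": -26.1, "ty": -47.2, "tz": 6.8, "yaw": -62}
  gripper: 90

```text
t: 37.95
position: [0.418, -0.3441, 0.1203]
eef_rot: [-178.1, 2.4, -155.0]
ft_force: [-0.2, 0.7, 1.1]
opening: 0.646
```

```bash
python3 -c "
from h import *
go(.418,-.3455,.021,25)"
```

```text
tx 0.47 ty 0.20 tz 9.92 yaw -0.0  q6->-65  pos [ 0.418  -0.3441  0.1203] [-178.1    2.4 -155. ] t 38.0
```

jog_arm:
  moves:
    - {"tx": 0, "ty": 0, "tz": 3, "yaw": 0}
    - {"tx": 0.2, "ty": 0.1, "tz": 5.5, "yaw": 0}
    - {"tx": 0.4, "ty": 0.2, "tz": 7.5, "yaw": 0}
    - {"tx": 0.5, "ty": 0.2, "tz": 8.8, "yaw": 0}
    - {"tx": 0.5, "ty": 0.2, "tz": 9.5, "yaw": 0}
    - {"tx": 0.5, "ty": 0.2, "tz": 9.9, "yaw": 0}
    - {"tx": 0.5, "ty": 0.2, "tz": 9.9, "yaw": 0}

```text
t: 38.53
position: [0.4181, -0.345, 0.0213]
eef_rot: [-178.1, 2.4, -154.9]
ft_force: [0.5, -0.0, 0.3]
opening: 0.646
```

jog_arm:
  moves:
    - {"tx": 0, "ty": 0, "tz": 0, "yaw": 0}
    - {"tx": 0, "ty": 0, "tz": 0, "yaw": 0}
    - {"tx": 0, "ty": 0, "tz": 0, "yaw": 0}
    - {"tx": 0, "ty": 0, "tz": 0, "yaw": 0}
    - {"tx": 0, "ty": 0, "tz": 0, "yaw": 0}
    - {"tx": 0, "ty": 0, "tz": 0, "yaw": 0}
    - {"tx": 0, "ty": 0, "tz": -1, "yaw": 0}
    - {"tx": 0, "ty": 0, "tz": -4, "yaw": 0}
    - {"tx": 0, "ty": 0, "tz": -8, "yaw": 0}
    - {"tx": 0, "ty": 0, "tz": -12, "yaw": 0}
    - {"tx": 0, "ty": 0, "tz": -16, "yaw": 0}
    - {"tx": 0, "ty": 0, "tz": -16, "yaw": 0}
    - {"tx": 0, "ty": 0, "tz": -16, "yaw": 0}
    - {"tx": 0, "ty": 0, "tz": -16, "yaw": 0}
  gripper: 255
  newtons: 30

```text
t: 39.7
position: [0.4097, -0.3431, 0.1814]
eef_rot: [-178.1, 2.4, -155.0]
ft_force: [-0.2, -0.1, -0.7]
opening: 0.411
```

```bash
python3 -c "
from h import *
go(*dr(-.01,.082),.18,-37.1)"
```

```text
tx -28.02 ty 49.28 tz -0.32 yaw 62.1  q6->63  pos [ 0.4097 -0.3431  0.1814] [-178.1    2.4 -155. ] t 39.7
```

jog_arm:
  moves:
    - {"tx": -1.1, "ty": 2, "tz": 0, "yaw": 3}
    - {"tx": -2.8, "ty": 5, "tz": 0, "yaw": 7}
    - {"tx": -4.5, "ty": 8, "tz": 0, "yaw": 12}
    - {"tx": -6.3, "ty": 11, "tz": 0, "yaw": 16}
    - {"tx": -8.2, "ty": 14.5, "tz": 0, "yaw": 21}
    - {"tx": -10, "ty": 17.6, "tz": 0, "yaw": 26}
    - {"tx": -12, "ty": 21, "tz": 0, "yaw": 31}
    - {"tx": -13.8, "ty": 24.3, "tz": 0, "yaw": 36}
    - {"tx": -15.6, "ty": 27.5, "tz": 0, "yaw": 41}
    - {"tx": -17.5, "ty": 30.8, "tz": 0, "yaw": 46}
    - {"tx": -19.4, "ty": 34, "tz": 0, "yaw": 50}
    - {"tx": -21.2, "ty": 37.3, "tz": -0.3, "yaw": 54}
    - {"tx": -23, "ty": 40.5, "tz": -0.3, "yaw": 58}
    - {"tx": -24.8, "ty": 43.7, "tz": -0.3, "yaw": 62}
    - {"tx": -26.5, "ty": 46.6, "tz": -0.3, "yaw": 62}
    - {"tx": -27.6, "ty": 48.6, "tz": -0.3, "yaw": 62}
    - {"tx": -28, "ty": 49.3, "tz": -0.3, "yaw": 62}
    - {"tx": -28, "ty": 49.3, "tz": -0.3, "yaw": 62}
    - {"tx": -28, "ty": 49.3, "tz": -0.3, "yaw": 62}
    - {"tx": -28, "ty": 49.3, "tz": -0.3, "yaw": 62}

```text
t: 41.37
position: [0.4546, 0.2207, 0.1791]
eef_rot: [178.9, 2.8, 142.9]
ft_force: [-0.3, -0.1, -0.7]
opening: 0.409
```

```bash
python3 -c "
from h import *
go(*dr(-.01,.082),.051,-37.1);print(manip.get_obs()['opening'])"
```

```text
tx 0.63 ty -0.11 tz 12.80 yaw 0.0  q6->63  pos [0.4546 0.2207 0.1791] [178.9   2.8 142.9] t 41.4
0.4090080325115905
```

jog_arm:
  moves:
    - {"tx": 0.1, "ty": -0.1, "tz": 3, "yaw": 0}
    - {"tx": 0.3, "ty": -0.1, "tz": 6, "yaw": 0}
    - {"tx": 0.6, "ty": -0.1, "tz": 8.5, "yaw": 0}
    - {"tx": 0.6, "ty": -0.1, "tz": 10.5, "yaw": 0}
    - {"tx": 0.6, "ty": -0.1, "tz": 11.7, "yaw": 0}
    - {"tx": 0.6, "ty": -0.1, "tz": 12.8, "yaw": 0}
    - {"tx": 0.6, "ty": -0.1, "tz": 12.8, "yaw": 0}
    - {"tx": 0.6, "ty": -0.1, "tz": 12.8, "yaw": 0}

```text
t: 42.03
position: [0.4557, 0.2207, 0.051]
eef_rot: [178.9, 2.8, 142.8]
ft_force: [0.4, 0.3, -0.2]
opening: 0.411
```

jog_arm:
  moves:
    - {"tx": 0, "ty": 0, "tz": 0, "yaw": 0}
    - {"tx": 0, "ty": 0, "tz": 0, "yaw": 0}
    - {"tx": 0, "ty": 0, "tz": 0, "yaw": 0}
    - {"tx": 0, "ty": 0, "tz": 0, "yaw": 0}
    - {"tx": 0, "ty": 0, "tz": -1, "yaw": 0}
    - {"tx": 0, "ty": 0, "tz": -3, "yaw": 0}
    - {"tx": 0, "ty": 0, "tz": -6, "yaw": 0}
    - {"tx": 0, "ty": 0, "tz": -10, "yaw": 0}
    - {"tx": 0, "ty": 0, "tz": -13.5, "yaw": 0}
    - {"tx": 0, "ty": 0, "tz": -13.5, "yaw": 0}
    - {"tx": 0, "ty": 0, "tz": -13.5, "yaw": 0}
    - {"tx": 0, "ty": 0, "tz": -13.5, "yaw": 0}
  gripper: 95

```text
t: 43.03
position: [0.4488, 0.2227, 0.1862]
eef_rot: [178.9, 2.8, 142.8]
ft_force: [0.1, -0.8, -0.1]
opening: 0.625
```

```bash
python3 -c "
from h import *
go(.40,-.12,.22)"
```

```text
tx -16.95 ty -30.20 tz -3.16 yaw -0.0  q6->20  pos [0.4488 0.2227 0.1862] [178.9   2.8 142.8] t 43.0
```

jog_arm:
  moves:
    - {"tx": -2, "ty": -3, "tz": -3, "yaw": 0}
    - {"tx": -4, "ty": -6, "tz": -3, "yaw": 0}
    - {"tx": -5.5, "ty": -9, "tz": -3, "yaw": 0}
    - {"tx": -7, "ty": -12.5, "tz": -3, "yaw": 0}
    - {"tx": -9, "ty": -16, "tz": -3, "yaw": 0}
    - {"tx": -11, "ty": -19, "tz": -3, "yaw": 0}
    - {"tx": -13, "ty": -22, "tz": -3, "yaw": 0}
    - {"tx": -15, "ty": -25, "tz": -3, "yaw": 0}
    - {"tx": -16, "ty": -28, "tz": -3, "yaw": 0}
    - {"tx": -17, "ty": -30, "tz": -3, "yaw": 0}
    - {"tx": -17, "ty": -30, "tz": -3, "yaw": 0}
    - {"tx": -17, "ty": -30, "tz": -3, "yaw": 0}
  gripper: 177

```text
t: 44.03
position: [0.4007, -0.1194, 0.2171]
eef_rot: [178.9, 2.6, 142.7]
ft_force: [0.3, 0.4, 0.8]
opening: 0.305
```

```bash
python3 -c "
from h import *
c=cap('top');im=c['pixels'][:,:,::-1]
cv2.imwrite('pics/z9.png',cv2.resize(im[190:330,170:400],None,fx=3.4,fy=3.4,interpolation=cv2.INTER_CUBIC))
print(proj(c,(.464,.0975,.052)),[proj(c,(*dr(-.01,y),.04)).round(0) for y in(-.085,-.028,.028,.082)])
go(.464,.0975,.16,-37.1)"
```

```text
[292.64140401 282.88872384] [array([283., 232.]), array([269., 251.]), array([255., 269.]), array([242., 287.])]
tx 8.32 ty 20.91 tz 5.76 yaw -0.1  q6->49  pos [ 0.401  -0.1187  0.2173] [178.9   2.6 142.8] t 44.1
```

View pics/z9.png

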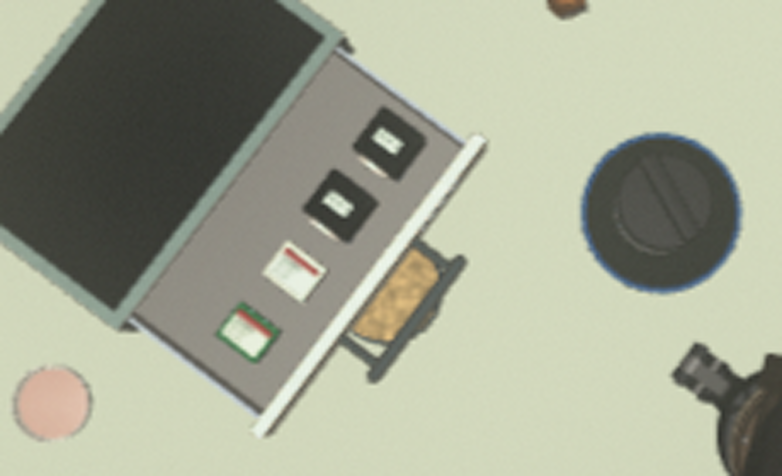

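jog_arm:
  moves:
    - {"tx": 1, "ty": 2.5, "tz": 0, "yaw": 0}
    - {"tx": 2.5, "ty": 6, "tz": 0, "yaw": 0}
    - {"tx": 4, "ty": 10, "tz": 1, "yaw": 0}
    - {"tx": 5.5, "ty": 14, "tz": 2, "yaw": 0}
    - {"tx": 7, "ty": 18, "tz": 4, "yaw": 0}
    - {"tx": 8.3, "ty": 20.5, "tz": 5, "yaw": 0}
    - {"tx": 8.3, "ty": 20.9, "tz": 5.8, "yaw": 0}
    - {"tx": 8.3, "ty": 20.9, "tz": 5.8, "yaw": 0}
    - {"tx": 8.3, "ty": 20.9, "tz": 5.8, "yaw": 0}
    - {"tx": 8.3, "ty": 20.9, "tz": 5.8, "yaw": 0}

```text
t: 44.92
position: [0.4638, 0.097, 0.1599]
eef_rot: [178.9, 2.6, 142.8]
ft_force: [0.2, 0.8, 0.2]
opening: 0.306
```

```bash
python3 -c "
from h import *
go(.464,.0975,.050,-37.1)"
```

```text
tx 0.52 ty -0.16 tz 10.98 yaw -0.1  q6->49  pos [0.4638 0.097  0.1599] [178.9   2.6 142.8] t 44.9
```

jog_arm:
  moves:
    - {"tx": 0.2, "ty": -0.1, "tz": 3, "yaw": 0}
    - {"tx": 0.4, "ty": -0.2, "tz": 6, "yaw": 0}
    - {"tx": 0.5, "ty": -0.2, "tz": 8, "yaw": 0}
    - {"tx": 0.5, "ty": -0.2, "tz": 9, "yaw": 0}
    - {"tx": 0.5, "ty": -0.2, "tz": 10, "yaw": 0}
    - {"tx": 0.5, "ty": -0.2, "tz": 10.9, "yaw": 0}
    - {"tx": 0.5, "ty": -0.2, "tz": 10.9, "yaw": 0}

```text
t: 45.5
position: [0.4638, 0.0965, 0.0502]
eef_rot: [178.9, 2.6, 142.7]
ft_force: [-0.1, -0.5, -0.0]
opening: 0.307
```

jog_arm:
  moves:
    - {"tx": 0, "ty": 0, "tz": 0, "yaw": 0}
    - {"tx": 0, "ty": 0, "tz": 0, "yaw": 0}
    - {"tx": 0, "ty": 0, "tz": 0, "yaw": 0}
    - {"tx": 0, "ty": 0, "tz": 0, "yaw": 0}
    - {"tx": 0, "ty": 0, "tz": 0, "yaw": 0}
    - {"tx": 0, "ty": 0, "tz": 0, "yaw": 0}
  gripper: 255
  newtons: 40

```text
t: 46.0
position: [0.4645, 0.0966, 0.051]
eef_rot: [178.9, 2.7, 142.7]
ft_force: [0.2, -0.1, 4.3]
opening: 0.117
```

```bash
python3 -c "
from h import *
p=manip.get_obs()['position'];a=np.radians(52.9)
go(p[0]+.12*np.cos(a),p[1]+.12*np.sin(a),p[2])"
```

```text
tx 0.04 ty 12.00 tz 0.23 yaw -0.0  q6->57  pos [0.4645 0.0966 0.051 ] [178.9   2.7 142.7] t 46.0
```

Push gently (under 0.1 m/s) to 12 cm first, then nudge to the stop.

jog_arm:
  moves:
    - {"tx": 0, "ty": 0.4, "tz": 0, "yaw": 0}
    - {"tx": 0, "ty": 1, "tz": 0, "yaw": 0}
    - {"tx": 0, "ty": 1.7, "tz": 0, "yaw": 0}
    - {"tx": 0, "ty": 2.4, "tz": 0, "yaw": 0}
    - {"tx": 0, "ty": 3.1, "tz": 0.1, "yaw": 0}
    - {"tx": 0, "ty": 3.8, "tz": 0.1, "yaw": 0}
    - {"tx": 0, "ty": 4.5, "tz": 0.1, "yaw": 0}
    - {"tx": 0, "ty": 5.2, "tz": 0.1, "yaw": 0}
    - {"tx": 0, "ty": 5.9, "tz": 0.1, "yaw": 0}
    - {"tx": 0, "ty": 6.6, "tz": 0.1, "yaw": 0}
    - {"tx": 0, "ty": 7.3, "tz": 0.1, "yaw": 0}
    - {"tx": 0, "ty": 8, "tz": 0.2, "yaw": 0}
    - {"tx": 0, "ty": 8.7, "tz": 0.2, "yaw": 0}
    - {"tx": 0, "ty": 9.4, "tz": 0.2, "yaw": 0}
    - {"tx": 0, "ty": 10.1, "tz": 0.2, "yaw": 0}
    - {"tx": 0, "ty": 10.8, "tz": 0.2, "yaw": 0}
    - {"tx": 0, "ty": 11.4, "tz": 0.2, "yaw": 0}
    - {"tx": 0, "ty": 11.8, "tz": 0.2, "yaw": 0}
    - {"tx": 0, "ty": 12, "tz": 0.2, "yaw": 0}

```text
t: 47.58
position: [0.5346, 0.1893, 0.0509]
eef_rot: [179.4, 2.7, 142.7]
ft_force: [-17.1, -16.5, 16.6]
opening: 0.107
```

jog_arm:
  moves:
    - {"tx": 0, "ty": 0.2, "tz": 0, "yaw": 0}
    - {"tx": 0, "ty": 0.4, "tz": 0, "yaw": 0}
    - {"tx": 0, "ty": 0.5, "tz": 0, "yaw": 0}
    - {"tx": 0, "ty": 0.5, "tz": 0, "yaw": 0}

```text
t: 47.92
position: [0.5346, 0.1893, 0.0509]
eef_rot: [180.0, 2.8, 142.6]
ft_force: [-14.8, -16.1, 16.7]
opening: 0.114
```

jog_arm:
  moves:
    - {"tx": 0, "ty": -0.2, "tz": 0, "yaw": 0}
    - {"tx": 0, "ty": -0.4, "tz": 0, "yaw": 0}
    - {"tx": 0, "ty": -0.4, "tz": 0, "yaw": 0}
  gripper: 177

```text
t: 48.17
position: [0.5326, 0.1862, 0.0508]
eef_rot: [179.9, 2.8, 142.6]
ft_force: [0.5, 0.3, 0.3]
opening: 0.302
```

jog_arm:
  moves:
    - {"tx": 0, "ty": 0, "tz": 0, "yaw": 0}
    - {"tx": 0, "ty": 0, "tz": 0, "yaw": 0}
    - {"tx": 0, "ty": 0, "tz": -2, "yaw": 0}
    - {"tx": 0, "ty": 0, "tz": -5, "yaw": 0}
    - {"tx": 0, "ty": 0, "tz": -9, "yaw": 0}
    - {"tx": 0, "ty": 0, "tz": -13, "yaw": 0}
    - {"tx": 0, "ty": -3, "tz": -14, "yaw": 0}
    - {"tx": 0, "ty": -7, "tz": -14, "yaw": 0}
    - {"tx": 0, "ty": -11, "tz": -14, "yaw": 0}
    - {"tx": 0, "ty": -15, "tz": -14, "yaw": 0}
    - {"tx": 0, "ty": -19, "tz": -14, "yaw": 0}
    - {"tx": 0, "ty": -22, "tz": -14, "yaw": 0}
    - {"tx": 0, "ty": -22, "tz": -14, "yaw": 0}
    - {"tx": 0, "ty": -22, "tz": -14, "yaw": 0}
    - {"tx": 0, "ty": -22, "tz": -14, "yaw": 0}

```text
t: 49.42
position: [0.3941, 0.0157, 0.1908]
eef_rot: [179.9, 2.9, 142.6]
ft_force: [0.3, 0.9, 1.3]
opening: 0.305
```

```bash
python3 -c "
from h import *
a=cv2.imread('pics/top0.png');c=cap('top');b=c['pixels'][:,:,::-1];s=cap('side');save(s,'s10.png')
A=cv2.resize(a[185:285,200:285],(395,465),interpolation=cv2.INTER_CUBIC);B=cv2.resize(b[185:285,200:285],(395,465),interpolation=cv2.INTER_CUBIC)
cv2.imwrite('pics/z10.png',np.hstack([A,B]))"
```

```text
(no output)
```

View pics/z10.png

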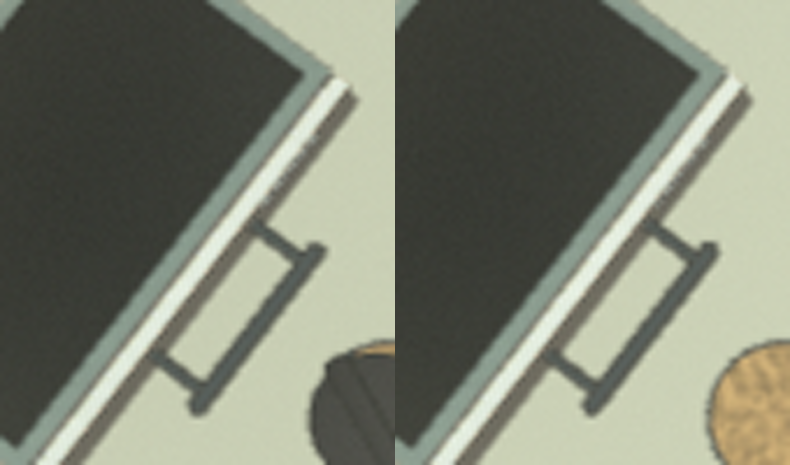

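```bash
python3 - <<'E'
from h import *
c=cap('top');n=c['pixels'].mean(2).astype(np.float32);o=cv2.imread('pics/top0.png').mean(2).astype(np.float32)
a=np.radians(52.9);d=np.array([np.cos(a),np.sin(a)]);t=np.array([-d[1],d[0]])
xs=np.arange(-.138,-.060,.001)
for nm,im,ys in(('old',o,np.linspace(-.035,.035,60)),('new',n,np.linspace(-.035,.035,60))):
    pr=[]
    for x in xs:
        P=np.array([proj(c,(*(np.array([.6067,.2897])+x*d+y*t),.074)) for y in ys],np.float32)
        pr.append(cv2.remap(im,P[:,:1],P[:,1:],cv2.INTER_LINEAR).mean())
    print(nm,[f'{x*1e3:.0f}:{v:.0f}' for x,v in zip(xs,pr)])
E
```

```text
old ['-138:193', '-137:185', '-136:168', '-135:143', '-134:118', '-133:99', '-132:90', '-131:89', '-130:90', '-129:90', '-128:89', '-127:89', '-126:94', '-125:111', '-124:136', '-123:161', '-122:180', '-121:189', '-120:193', '-119:194', '-118:195', '-117:195', '-116:194', '-115:194', '-114:194', '-113:194', '-112:194', '-111:194', '-110:194', '-109:194', '-108:194', '-107:194', '-106:194', '-105:194', '-104:193', '-103:189', '-102:178', '-101:160', '-100:140', '-99:122', '-98:110', '-97:105', '-96:104', '-95:104', '-94:105', '-93:109', '-92:127', '-91:159', '-90:191', '-89:213', '-88:224', '-87:227', '-86:227', '-85:226', '-84:222', '-83:210', '-82:187', '-81:160', '-80:138', '-79:130', '-78:132', '-77:138', '-76:142', '-75:143', '-74:143', '-73:143', '-72:141', '-71:133', '-70:119', '-69:100', '-68:82', '-67:68', '-66:60', '-65:58', '-64:57', '-63:57', '-62:57', '-61:57', '-60:57']
new ['-138:197', '-137:193', '-136:179', '-135:157', '-134:131', '-133:107', '-132:94', '-131:90', '-130:91', '-129:91', '-128:91', '-127:90', '-126:93', '-125:104', '-124:128', '-123:155', '-122:176', '-121:189', '-120:195', '-119:197', '-118:197', '-117:197', '-116:197', '-115:197', '-114:197', '-113:197', '-112:197', '-111:197', '-110:197', '-109:197', '-108:197', '-107:197', '-106:197', '-105:197', '-104:196', '-103:194', '-102:186', '-101:171', '-100:150', '-99:130', '-98:116', '-97:109', '-96:106', '-95:106', '-94:106', '-93:108', '-92:120', '-91:148', '-90:181', '-89:208', '-88:222', '-87:228', '-86:229', '-85:229', '-84:226', '-83:218', '-82:199', '-81:173', '-80:149', '-79:136', '-78:136', '-77:141', '-76:144', '-75:145', '-74:146', '-73:145', '-72:143', '-71:135', '-70:121', '-69:102', '-68:83', '-67:69', '-66:62', '-65:59', '-64:58', '-63:58', '-62:58', '-61:58', '-60:58']
```

```bash
python3 -c "
from h import *
go(.509,.156,.12,-37.1);go(.509,.156,.055,-37.1)"
```

```text
tx -0.31 ty 18.07 tz 7.08 yaw -0.2  q6->54  pos [0.3942 0.0163 0.1903] [179.9   2.8 142.7] t 49.6
tx 0.01 ty 18.06 tz 13.57 yaw -0.2  q6->54  pos [0.3942 0.0163 0.1903] [179.9   2.8 142.7] t 49.6
```

jog_arm:
  moves:
    - {"tx": 0, "ty": 3, "tz": 1, "yaw": 0}
    - {"tx": 0, "ty": 7, "tz": 3, "yaw": 0}
    - {"tx": 0, "ty": 11, "tz": 5, "yaw": 0}
    - {"tx": 0, "ty": 14.5, "tz": 7, "yaw": 0}
    - {"tx": 0, "ty": 17, "tz": 9, "yaw": 0}
    - {"tx": 0, "ty": 18, "tz": 11, "yaw": 0}
    - {"tx": 0, "ty": 18, "tz": 13, "yaw": 0}
    - {"tx": 0, "ty": 18, "tz": 13.6, "yaw": 0}
    - {"tx": 0, "ty": 18, "tz": 13.6, "yaw": 0}
    - {"tx": 0, "ty": 18, "tz": 13.6, "yaw": 0}
  gripper: 255

```text
t: 50.4
position: [0.5086, 0.1557, 0.0548]
eef_rot: [180.0, 2.8, 142.7]
ft_force: [0.6, 0.0, -0.0]
opening: 0.002
```

jog_arm:
  moves:
    - {"tx": 0, "ty": 0.4, "tz": 0, "yaw": 0}
    - {"tx": 0, "ty": 0.8, "tz": 0, "yaw": 0}
    - {"tx": 0, "ty": 1.2, "tz": 0, "yaw": 0}
    - {"tx": 0, "ty": 1.6, "tz": 0, "yaw": 0}

```text
t: 50.73
position: [0.5192, 0.1689, 0.0559]
eef_rot: [179.9, 2.8, 142.7]
ft_force: [-0.3, 0.3, 0.1]
opening: -0.002
```

jog_arm:
  moves:
    - {"tx": 0, "ty": 0.3, "tz": 0, "yaw": 0}
    - {"tx": 0, "ty": 0.5, "tz": 0, "yaw": 0}
    - {"tx": 0, "ty": 0.7, "tz": 0, "yaw": 0}

```text
t: 50.98
position: [0.5233, 0.174, 0.0561]
eef_rot: [180.0, 2.9, 142.7]
ft_force: [-4.5, -5.8, 6.9]
opening: 0.004
```

jog_arm:
  moves:
    - {"tx": 0, "ty": 0.2, "tz": 0, "yaw": 0}
    - {"tx": 0, "ty": 0.4, "tz": 0, "yaw": 0}
    - {"tx": 0, "ty": 0.4, "tz": 0, "yaw": 0}

```text
t: 51.23
position: [0.5235, 0.1742, 0.0561]
eef_rot: [-179.6, 3.0, 142.6]
ft_force: [-9.2, -11.5, 11.1]
opening: 0.002
```

jog_arm:
  moves:
    - {"tx": 0, "ty": -0.5, "tz": 0, "yaw": 0}
    - {"tx": 0, "ty": -2, "tz": 0, "yaw": 0}
    - {"tx": 0, "ty": -4, "tz": -2, "yaw": 0}
    - {"tx": 0, "ty": -5, "tz": -5, "yaw": 0}
    - {"tx": 0, "ty": -6, "tz": -9, "yaw": 0}
    - {"tx": 0, "ty": -7, "tz": -13, "yaw": 0}
    - {"tx": 0, "ty": -7, "tz": -16, "yaw": 0}
    - {"tx": 0, "ty": -7, "tz": -16, "yaw": 0}
    - {"tx": 0, "ty": -7, "tz": -16, "yaw": 0}
  gripper: 90

```text
t: 51.98
position: [0.4761, 0.1248, 0.2187]
eef_rot: [-179.8, 3.1, 142.6]
ft_force: [0.6, 0.1, -1.3]
opening: 0.649
```

```bash
python3 -c "
from h import *
go(.5413,-.0785,.19,28.3)"
```

```text
tx -17.35 ty -12.18 tz 3.85 yaw -65.7  q6->-37  pos [0.4761 0.1248 0.2187] [-179.8    3.1  142.6] t 52.0
```

jog_arm:
  moves:
    - {"tx": -1.5, "ty": -1, "tz": 0, "yaw": -6}
    - {"tx": -3.5, "ty": -2.5, "tz": 0, "yaw": -13}
    - {"tx": -6, "ty": -4, "tz": 0, "yaw": -20}
    - {"tx": -8.5, "ty": -6, "tz": 0, "yaw": -27}
    - {"tx": -11, "ty": -7.5, "tz": 0, "yaw": -34}
    - {"tx": -13, "ty": -9, "tz": 0, "yaw": -41}
    - {"tx": -15, "ty": -10.5, "tz": 0, "yaw": -48}
    - {"tx": -16.5, "ty": -11.5, "tz": 1, "yaw": -55}
    - {"tx": -17.3, "ty": -12.2, "tz": 2, "yaw": -62}
    - {"tx": -17.3, "ty": -12.2, "tz": 3.8, "yaw": -65.7}
    - {"tx": -17.3, "ty": -12.2, "tz": 3.8, "yaw": -65.7}
    - {"tx": -17.3, "ty": -12.2, "tz": 3.8, "yaw": -65.7}
    - {"tx": -17.3, "ty": -12.2, "tz": 3.8, "yaw": -65.7}

```text
t: 53.07
position: [0.5405, -0.078, 0.1902]
eef_rot: [-177.1, 1.0, -151.8]
ft_force: [0.1, -0.4, 0.9]
opening: 0.647
```

```bash
python3 -c "
from h import *
go(.5413,-.0785,.107,28.3)"
```

```text
tx 0.10 ty 0.33 tz 8.31 yaw -0.1  q6->-37  pos [ 0.5405 -0.078   0.1902] [-177.1    1.  -151.8] t 53.1
```

jog_arm:
  moves:
    - {"tx": 0, "ty": 0.1, "tz": 2, "yaw": 0}
    - {"tx": 0.1, "ty": 0.2, "tz": 4, "yaw": 0}
    - {"tx": 0.1, "ty": 0.3, "tz": 6, "yaw": 0}
    - {"tx": 0.1, "ty": 0.3, "tz": 7.3, "yaw": 0}
    - {"tx": 0.1, "ty": 0.3, "tz": 8.3, "yaw": 0}
    - {"tx": 0.1, "ty": 0.3, "tz": 8.3, "yaw": 0}
    - {"tx": 0.1, "ty": 0.3, "tz": 8.3, "yaw": 0}

```text
t: 53.65
position: [0.5416, -0.0785, 0.1076]
eef_rot: [-177.1, 1.1, -151.8]
ft_force: [0.0, 0.9, 0.9]
opening: 0.647
```

jog_arm:
  moves:
    - {"tx": 0, "ty": 0, "tz": 0, "yaw": 0}
    - {"tx": 0, "ty": 0, "tz": 0, "yaw": 0}
    - {"tx": 0, "ty": 0, "tz": 0, "yaw": 0}
    - {"tx": 0, "ty": 0, "tz": 0, "yaw": 0}
    - {"tx": 0, "ty": 0, "tz": 0, "yaw": 0}
    - {"tx": 0, "ty": 0, "tz": 0, "yaw": 0}
    - {"tx": 0, "ty": 0, "tz": 0, "yaw": 0}
    - {"tx": 0, "ty": 0, "tz": 0, "yaw": 0}
    - {"tx": 0, "ty": 0, "tz": -0.5, "yaw": 0}
    - {"tx": 0, "ty": 0, "tz": -1.2, "yaw": 0}
    - {"tx": 0, "ty": 0, "tz": -2, "yaw": 0}
    - {"tx": 0, "ty": 0, "tz": -2.4, "yaw": 0}
    - {"tx": 0, "ty": 0, "tz": -2.4, "yaw": 0}
    - {"tx": 0, "ty": 0, "tz": -2.4, "yaw": 0}
  gripper: 255
  newtons: 60

```text
t: 54.82
position: [0.5408, -0.0777, 0.1319]
eef_rot: [-177.1, 1.1, -151.8]
ft_force: [-0.7, -0.5, -4.3]
opening: 0.149
```

```bash
python3 -c "
from h import *
c=cap('side');i=c['pixels'][200:330,240:400,::-1];cv2.imwrite('pics/s11.png',cv2.resize(i,None,fx=4,fy=4))
go(.4865,.124,.131,28.3)"
```

```text
tx -4.77 ty 20.31 tz -0.88 yaw -0.1  q6->-14  pos [ 0.5406 -0.0777  0.1315] [-177.1    1.  -151.8] t 54.9
```

View pics/s11.png

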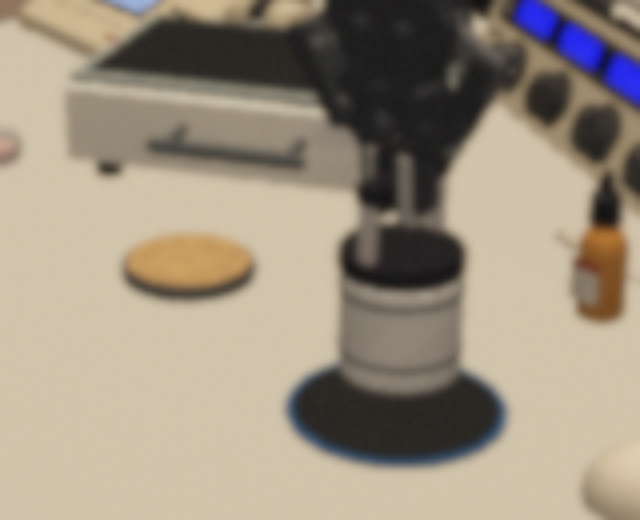

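jog_arm:
  moves:
    - {"tx": -0.2, "ty": 1, "tz": -0.2, "yaw": 0}
    - {"tx": -0.6, "ty": 3, "tz": -0.4, "yaw": 0}
    - {"tx": -1.1, "ty": 5, "tz": -0.5, "yaw": 0}
    - {"tx": -1.6, "ty": 7, "tz": -0.6, "yaw": 0}
    - {"tx": -2.1, "ty": 9, "tz": -0.7, "yaw": 0}
    - {"tx": -2.6, "ty": 11, "tz": -0.8, "yaw": 0}
    - {"tx": -3.1, "ty": 13, "tz": -0.9, "yaw": 0}
    - {"tx": -3.6, "ty": 15, "tz": -0.9, "yaw": 0}
    - {"tx": -4.1, "ty": 17, "tz": -0.9, "yaw": 0}
    - {"tx": -4.5, "ty": 19, "tz": -0.9, "yaw": 0}
    - {"tx": -4.8, "ty": 20, "tz": -0.9, "yaw": 0}
    - {"tx": -4.8, "ty": 20.3, "tz": -0.9, "yaw": 0}
    - {"tx": -4.8, "ty": 20.3, "tz": -0.9, "yaw": 0}
    - {"tx": -4.8, "ty": 20.3, "tz": -0.9, "yaw": 0}
    - {"tx": -4.8, "ty": 20.3, "tz": -0.9, "yaw": 0}

```text
t: 56.12
position: [0.487, 0.1233, 0.1312]
eef_rot: [-177.1, 1.0, -151.8]
ft_force: [0.2, -0.8, -5.1]
opening: 0.152
```

```bash
python3 -c "
from h import *
go(.4865,.124,.1195,28.3)"
```

```text
tx 0.03 ty 0.14 tz 1.17 yaw -0.1  q6->-14  pos [0.487  0.1233 0.1312] [-177.1    1.  -151.8] t 56.1
```

jog_arm:
  moves:
    - {"tx": 0, "ty": 0.1, "tz": 0.4, "yaw": 0}
    - {"tx": 0, "ty": 0.1, "tz": 0.8, "yaw": 0}
    - {"tx": 0, "ty": 0.1, "tz": 1.1, "yaw": 0}
    - {"tx": 0, "ty": 0.1, "tz": 1.3, "yaw": 0}
    - {"tx": 0, "ty": 0.1, "tz": 1.3, "yaw": 0}

```text
t: 56.53
position: [0.4871, 0.1234, 0.118]
eef_rot: [-177.1, 1.0, -151.9]
ft_force: [0.1, -0.1, -4.4]
opening: 0.155
```

jog_arm:
  moves:
    - {"tx": 0, "ty": 0, "tz": 0.1, "yaw": 0}
    - {"tx": 0, "ty": 0, "tz": 0.15, "yaw": 0}
    - {"tx": 0, "ty": 0, "tz": 0.15, "yaw": 0}

```text
t: 56.78
position: [0.4876, 0.1232, 0.1177]
eef_rot: [-177.1, 1.1, -151.9]
ft_force: [-2.4, -2.0, 4.7]
opening: 0.148
```

Contact made; release and retreat upward.

jog_arm:
  moves:
    - {"tx": 0, "ty": 0, "tz": 0, "yaw": 0}
    - {"tx": 0, "ty": 0, "tz": 0, "yaw": 0}
    - {"tx": 0, "ty": 0, "tz": 0, "yaw": 0}
    - {"tx": 0, "ty": 0, "tz": 0, "yaw": 0}
    - {"tx": 0, "ty": 0, "tz": 0, "yaw": 0}
    - {"tx": 0, "ty": 0, "tz": -1, "yaw": 0}
    - {"tx": 0, "ty": 0, "tz": -3, "yaw": 0}
    - {"tx": 0, "ty": 0, "tz": -6, "yaw": 0}
    - {"tx": 0, "ty": 0, "tz": -9, "yaw": 0}
    - {"tx": 0, "ty": 0, "tz": -12, "yaw": 0}
    - {"tx": 0, "ty": 4, "tz": -12, "yaw": 0}
    - {"tx": 0, "ty": 0, "tz": -12, "yaw": 0}
  gripper: 70

```text
t: 57.78
position: [0.4779, 0.1436, 0.2403]
eef_rot: [-177.4, 1.4, -150.3]
ft_force: [0.6, 1.3, -1.9]
opening: 0.724
```

jog_arm:
  moves:
    - {"tx": 3, "ty": -3, "tz": 0, "yaw": 0}
    - {"tx": 4, "ty": -7, "tz": 0, "yaw": 0}
    - {"tx": 5, "ty": -11, "tz": 0, "yaw": 0}
    - {"tx": 6, "ty": -15, "tz": 0, "yaw": 0}
    - {"tx": 7, "ty": -19, "tz": 0, "yaw": 0}
    - {"tx": 8, "ty": -23, "tz": 0, "yaw": 0}
    - {"tx": 8, "ty": -25, "tz": 0, "yaw": 0}
    - {"tx": 8, "ty": -25, "tz": 0, "yaw": 0}
    - {"tx": 8, "ty": -25, "tz": 0, "yaw": 0}

```text
t: 58.53
position: [0.5319, -0.114, 0.25]
eef_rot: [-177.4, 1.4, -150.5]
ft_force: [-0.1, -0.1, -0.5]
opening: 0.725
```

```bash
python3 - <<'E'
from h import *
c=cap('top');im=c['pixels'][:,:,::-1];s=cap('side')['pixels'][180:300,220:400,::-1]
A=cv2.resize(im[180:300,230:310],(400,600));B=cv2.resize(s,(400,267));o=np.zeros((600,800,3),np.uint8);o[:,:400]=A;o[:267,400:]=B
cv2.imwrite('pics/z12.png',o)
print(proj(c,(.4865,.124,.012)),proj(c,(.4865,.124,.082)));b=manip.get_obs();print(b['position'],b['t'])
E
```

```text
[283.10126696 274.19618352] [280.46982716 273.11738908]
[ 0.53144784 -0.11248857  0.25008094] 58.6333
```

View pics/z12.png

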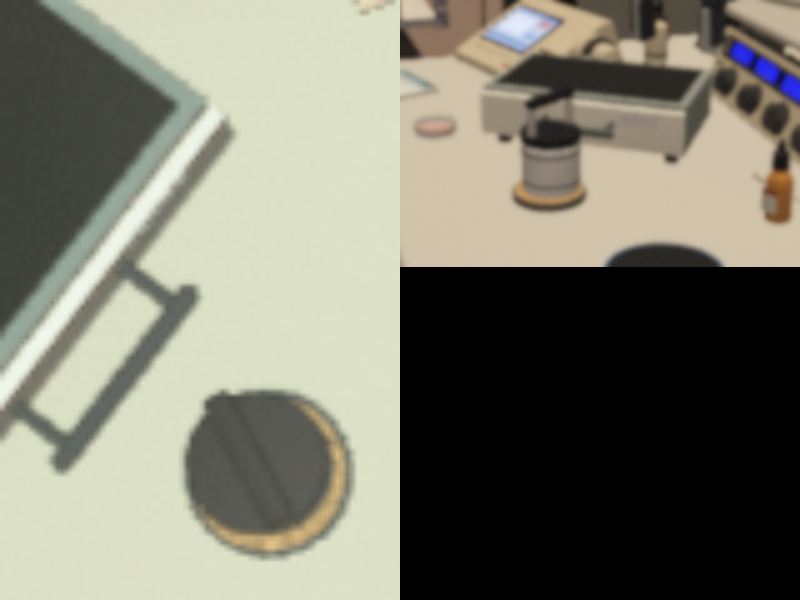

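```bash
python3 -c "
from plant import manip
print(manip.finish_job())"
```

```text
the job is handed in; nothing more can be done
None
```

The job is done and handed in at about 59 s of simulated time; the interface gives no verdict.

**What I did**
- I moved the canister to the mat, then pulled the drawer about 113 mm from where it started.
- Four items were on the desk: two cubes, the white box and the green box. I laid them side by side on the drawer floor, pushed the drawer shut, and set the canister back on its stand.
- The white box was knocked about 4 cm aside during the run. I spotted it in a picture and measured it again before picking it up.

**Last checks**
- **Items:** before closing, the top view showed all four flat on the drawer floor and apart from each other.
- **Drawer:** it did not move under a second push of about 15 N. In the pictures it sits only about 0.5 mm further in than at the start, so I judge it shut with at most 1–2 mm of doubt; the limit is 5 mm.
- **Canister:** it is upright on the stand, centred to about 2–3 mm, with the gripper well clear.
- **Bystanders:** in the last views the oil bottle and dish looked unmoved. The mouse was outside the last pictures, and I did not measure any of the three.

**What went wrong:** an early wrist turn hit the last joint's limit and tilted the tool about 7°. I worked most of that out, and the remaining 2–3° did not affect the grasps.

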